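Lock the hanging rail and hang the pot grips

ROBOT

A 6-joint arm with a two-finger parallel gripper is mounted at the origin on the work surface. World frame = base frame: x ahead of the robot, y to its left, z up, the work surface at z = 0. Lengths are in m, angles in rad, forces in N, time in s.
With the tool pointing down it reaches from about 0.275 to 0.825 m from the base axis. Payload 4.9 kg.
Tool frame: the origin (TCP) lies on the mounting face of the last link; the fingertips stand 173 mm ahead of it and the grasp point (between the pads) lies 155 mm ahead of it (manip.tip_extent is the distance from the TCP to the fingertips, in m); y points along the fingers, z is the direction in which the jaws open and shut, and the axes are right-handed (so a half turn about y gives the same grasp; the last joint's range is limited). The gripper opens to 85 mm and grips with 20 to 120 N. Pads are 22 mm wide; open, the fingers measure 114 mm over their backs; the gripper's body (76 mm by 85 mm) begins 54 mm behind the grasp point. The pads swing forward as they close: fully open they stand 13 mm farther back than shut.
Start: joints at [-1.468, 0.326, -0.193, 1.052, 0, 1.437], TCP at [0.129, -0.535, 0.405] pointing down, gripper open.
Joint ranges: [-2.65, 2.65], [-0.97, 1.79], [-1.3, 1.35], [-1.93, 2.1], [-1.47, 1.37], [-3.14, 3.14]. Speed limits (rad/s): [2.57, 2.57, 3.14, 3.14, 3.14, 3.14].

INTERFACE

Orientations are given as a 3x3 rotation matrix whose columns are the frame's x, y, z axes.
In Python, from bench import telemetry, optics, order, manip gives the robot as it stands.
- The arm moves only by the tool apply_moves, never from a script. Its argument "series" is a list of rows, each a list of 3 entries, a list of its own where there are three numbers: the turn, a rotation vector about the tool's x, y, z in rad, then the shift along the tool's x, y, z in mm, then the gripper's target within -1 to 1 (fully open at 1, half-way at 0, shut at -1). In form: [[[rx, ry, rz], [tx, ty, tz], gripper], ...]. A call has 1 to 10 rows; each row is the pose to reach, as a shift and turn from the pose commanded when the call began, along the tool's axes at that moment; what a row does not reach only later rows make up. A row lasts 1/10 s, in which the tool goes at most 50 mm and 8.59 degrees, less where a joint would pass 70% of its speed; a pose out of reach is approached as far as the arm can. A call with a gripper value outside its range is refused whole. The fingers move at their own pace and stop on an object; "grip_force" is the grip in N (left out, the last holds). Time passes only in rows, so rows that repeat a pose let the fingers close. It gives the time, the measured TCP pose, the force and the opening at its end, in the units of the state.
- telemetry.get_obs(): the state, without advancing time (a new reading comes with each control period).
- optics.snapshot(name): name is "side" or "top" or "wrist"; returns the picture (480x640x3 uint8, red, green, blue); there is no depth.
- optics.camera_params(name): a dict with "fx", "fy", "cx", "cy" (pixels), "R" (3x3) and "t" (3): a world point X has camera coordinates R X + t; the wrist camera has in their place "mount" (4x4, takes a point from camera to tool coordinates, whose origin is the TCP and whose axes are the tool frame's). Camera axes: x right, y down, z forward; pixel columns grow to the right and rows downward; lengths in m; the calibration is good to about 2 mm. The wrist camera is an equidistant fisheye: a pixel r from the principal point sees the ray r / f radians off the axis. A picture is of the moment at which its call begins: read the wrist's pose just before it. camera_params takes no time and is no camera call.
- order.close_job(): hands the job in, once; it reports no verdict.
The state is a dict: "t": time; "joint_pos": joint angles; "dq": joint speeds; "joint_efforts": joint torques, N m; "ee_pos": TCP position; "ee_rot": TCP orientation; "ft_force": force on the tool from outside, world axes, zero at the start; "moment": the same for the moment, N m; "grip_width": finger opening in m.
Only numpy, scipy, OpenCV 4.12 (cv2) and the standard library are available. Lean on these libraries where they do the work, as an engineer would, in place of code of your own. Each camera call takes 0.05 s, during which the arm holds its last target.

TASK

Make the hanging rail on the breakfast ledge safe to use: turn the collar at each end of its bar until the set screw points straight up at the flat on the bar, and only then tighten that screw clockwise, about a quarter turn, until it stops. Once both screws are tight, hang every orange pot grip over the bar between the two collars, astride it and hanging straight, fold resting on the bar. Leave the mugs and the tea infuser where they are.

Things in the scene. Friction and masses are not known exactly. Their poses are not given: they have to be found in the camera images.
- rail: free-standing steel hanging rail, immovable. Origin on the ledge below the middle of its bar; y along the bar (+y = left end), z up. Round bar, 20 mm diameter, axis 165 mm above the ledge. End posts at y = 222 to 238 mm either side, up to 14 mm above the bar's axis, feet 90 x 50 x 12 mm. Clear bar between the collars: y = -200 to 200 mm
- rail_mid (a point): middle of the bar, on its axis; axes as the rail's. At each end (y = 161 to 223 mm either side) the dark bar has a bright flat, 13 mm wide, milled on its top side, facing straight up; a collar sits round the bar on each flat
- collar_left (a joint): steel collar (34 mm across, 18 mm wide) on the bar at rail y = 210 mm, carrying the left set screw. Value: lean of the screw from straight up, rad, about the rail's +y: 0 = up, facing the flat; + leans to the rail's +x. Range -1.4 to 1.4; stiff (0.2 N m), stays where left; cannot slide along the bar. Turn it by pushing or pinching the screw's wing
- collar_right (a joint): steel collar (34 mm across, 18 mm wide) on the bar at rail y = -210 mm, carrying the right set screw. Value: lean of the screw from straight up, rad, about the rail's +y: 0 = up, facing the flat; + leans to the rail's +x. Range -1.4 to 1.4; stiff (0.2 N m), stays where left; cannot slide along the bar. Turn it by pushing or pinching the screw's wing
- screw_left (a joint): set screw of collar_left, turning about its own axis, rad: 0 = slack, wing along the bar; grows clockwise (looking at the wing from outside, down the screw); stops tight at 1.5, wing across the bar. Friction 0.05 N m; stays where left
- screw_right (a joint): set screw of collar_right, turning about its own axis, rad: 0 = slack, wing along the bar; grows clockwise (looking at the wing from outside, down the screw); stops tight at 1.5, wing across the bar. Friction 0.05 N m; stays where left
- screw_left_wing (a point): middle of the black wing head of the left set screw, 43 mm from the bar's axis. The wing is a block 30 mm long, 9 mm thick, 20 mm high (33 to 53 mm from the bar's axis). Site z points outward along the screw, y along the wing's length
- screw_right_wing (a point): middle of the black wing head of the right set screw, 43 mm from the bar's axis. The wing is a block 30 mm long, 9 mm thick, 20 mm high (33 to 53 mm from the bar's axis). Site z points outward along the screw, y along the wing's length
- grip1: stiff moulded orange silicone pot grip, rigid inverted-U saddle standing like a tent, about 90 g; may be absent. Origin: midway between its feet, at their height; z up, y along the fold. Fold's underside 63.0 mm above the origin. Fold 34 (x) x 60 (y) x 5 mm; two 4 mm flaps 66 mm long splay 12 deg to +-x (26 mm apart inside at the fold, feet 61 mm over all). Lifting tab 12 (x) x 30 (y) mm, 68 to 97 mm above the origin
- grip2: stiff moulded orange silicone pot grip, rigid inverted-U saddle standing like a tent, about 90 g; may be absent. Origin: midway between its feet, at their height; z up, y along the fold. Fold's underside 63.0 mm above the origin. Fold 34 (x) x 60 (y) x 5 mm; two 4 mm flaps 66 mm long splay 12 deg to +-x (26 mm apart inside at the fold, feet 61 mm over all). Lifting tab 12 (x) x 30 (y) mm, 68 to 97 mm above the origin
- grip3: stiff moulded orange silicone pot grip, rigid inverted-U saddle standing like a tent, about 90 g; may be absent. Origin: midway between its feet, at their height; z up, y along the fold. Fold's underside 63.0 mm above the origin. Fold 34 (x) x 60 (y) x 5 mm; two 4 mm flaps 66 mm long splay 12 deg to +-x (26 mm apart inside at the fold, feet 61 mm over all). Lifting tab 12 (x) x 30 (y) mm, 68 to 97 mm above the origin
- grip4: stiff moulded orange silicone pot grip, rigid inverted-U saddle standing like a tent, about 90 g; may be absent. Origin: midway between its feet, at their height; z up, y along the fold. Fold's underside 63.0 mm above the origin. Fold 34 (x) x 60 (y) x 5 mm; two 4 mm flaps 66 mm long splay 12 deg to +-x (26 mm apart inside at the fold, feet 61 mm over all). Lifting tab 12 (x) x 30 (y) mm, 68 to 97 mm above the origin
- mug1: matte black ceramic mug, 80 mm across, 90 mm high, bystander; origin at the centre of its underside
- mug2: the other, like mug1
- infuser: stainless tea infuser ball, 48 mm across and 53 mm high, standing on a frosted glass coaster (100 mm across, 6 mm high) beyond the rail, bystander; origin at its underside
- kettle: electric kettle 220 mm high on an orange trivet (190 mm across), bystander, does not move; origin at the centre of its underside
Things that resemble listed ones, but are neither listed nor needed, are in the scene too. Leave any brown or turquoise look-alike of the grip2 alone. Leave any blue look-alike of the grip1 alone.

How it is judged:
By the outcome, as a careful person would: the job done as asked, in the order asked, and still so for the second after the job is handed in, with the robot touching nothing.
Of grip1, grip2, grip3, grip4 only 2 to 4 are there at a start; the rules pass over those that are not, and their reading is None.
At some moment in a run one of grip1, grip2, grip3, grip4 may be knocked a few centimetres aside while the robot is not near it.
It also fails if it takes over 210 s, if anything falls off the work surface, if the arm or the gripper's body presses on something with over 40 N, if the wrist force passes 120 N, or if a joint passes its speed limit or range.

## Working session

There is one attempt and no reset: what is moved stays moved. The work goes in short steps, Python scripts to look and compute and a tool call to move; the robot and the scene stay as the last step left them, time stands still between calls to the robot, and variables do not carry over. Pictures are saved under pics/ and viewed, and the job is handed in when it is done.

Besides the shell and the picture viewer there is one more tool, called after ">>>" as name(argument=value, ...), one argument or row to a line, values as JSON. apply_moves: Moves the arm, as the interface text tells. Its arguments: {"type":"object","properties":{"series":{"type":"array"},"grip_force":{"type":"number"}},"required":["series"]}

```bash
ls; mkdir -p pics; python3 - <<'E'
from bench import telemetry, optics, order, manip
import cv2
o=telemetry.get_obs()
for k,v in o.items(): print(k,v)
for n in ["side","top","wrist"]:
    im=optics.snapshot(n); cv2.imwrite(f"pics/a_{n}.png",im[:,:,::-1]); print(n,optics.camera_params(n))
E
```

```text
pics
t 0.0
joint_pos [-1.46819930e+00  3.26954203e-01 -1.93564217e-01  1.05198054e+00
 -5.60394779e-06  1.43661638e+00]
dq [-0.00017139 -0.00060975  0.0008693   0.00119442 -0.00022946  0.00013508]
joint_efforts [-1.15284020e-03 -4.43396008e+01  2.62441045e+01  1.52131630e-02
 -1.93316755e-04 -8.68089984e-06]
ee_pos [ 0.12900706 -0.53437752  0.40390341]
ee_rot [[-9.72099071e-01 -1.79953448e-04  2.34570596e-01]
 [-2.34570560e-01  1.69310769e-03 -9.72097622e-01]
 [-2.22220961e-04 -9.99998551e-01 -1.68808019e-03]]
ft_force [ 0.58708711 -1.31135732 -0.73280654]
moment [0.04438616 0.04742301 0.01818041]
grip_width 0.08539457995341516
side {'fx': 495.07041048482245, 'fy': 495.07041048482245, 'cx': 320.85363688493277, 'cy': 237.02210778027396, 'R': array([[-0.97720757, -0.21134198,  0.01999837],
       [-0.12379746,  0.49080964, -0.86242686],
       [ 0.1724516 , -0.8452458 , -0.5057865 ]]), 't': array([0.51401362, 0.18074681, 1.23627312])}
top {'fx': 550.4984055065005, 'fy': 550.4984055065005, 'cx': 318.26258470598583, 'cy': 240.67473518606897, 'R': array([[-0.01278498, -0.99990671, -0.00480871],
       [-0.99475871,  0.01320678, -0.1013937 ],
       [ 0.10144775,  0.00348719, -0.99483476]]), 't': array([0.00575652, 0.51213283, 1.44876855])}
wrist {'fx': 371.64829954431775, 'fy': 371.64829954431775, 'cx': 316.544512279005, 'cy': 244.8168889475467, 'mount': array([[ 4.60170137e-04,  9.54706532e-01,  2.97548695e-01,
        -7.54635055e-02],
       [-3.84426768e-04, -2.97548535e-01,  9.54706615e-01,
         3.02204468e-02],
       [ 9.99999820e-01, -5.53713157e-04,  2.30091796e-04,
         6.01730485e-05],
       [ 0.00000000e+00,  0.00000000e+00,  0.00000000e+00,
         1.00000000e+00]])}
```

View pics/a_side.png

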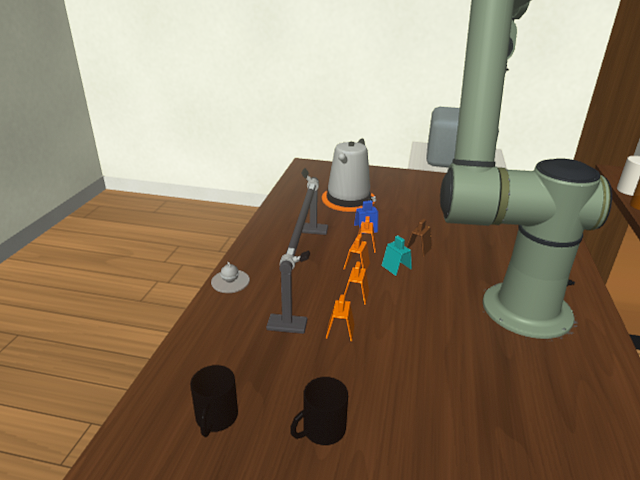

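View pics/a_top.png

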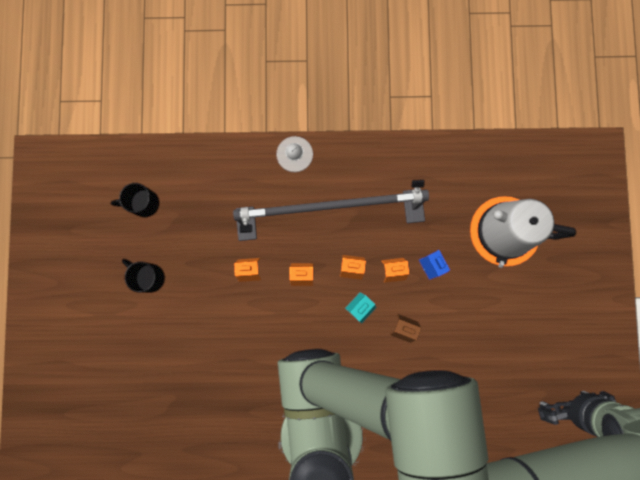

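View pics/a_wrist.png

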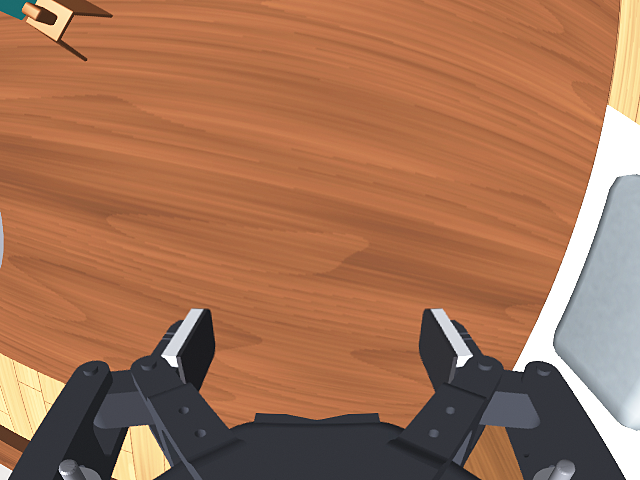

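```bash
python3 - <<'E'
import cv2, numpy as np
s=cv2.imread("pics/a_side.png"); t=cv2.imread("pics/a_top.png")
def z(im,x,y,w,h,f): return cv2.resize(im[y:y+h,x:x+w],None,fx=f,fy=f,interpolation=cv2.INTER_CUBIC)
a=z(s,255,225,80,56,5);b=z(s,280,150,80,56,5);c=z(t,215,190,80,56,5);d=z(t,375,165,80,56,5)
cv2.imwrite("pics/b.png",np.vstack([np.hstack([a,b]),np.hstack([c,d])]))
E
```

```text
(no output)
```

View pics/b.png

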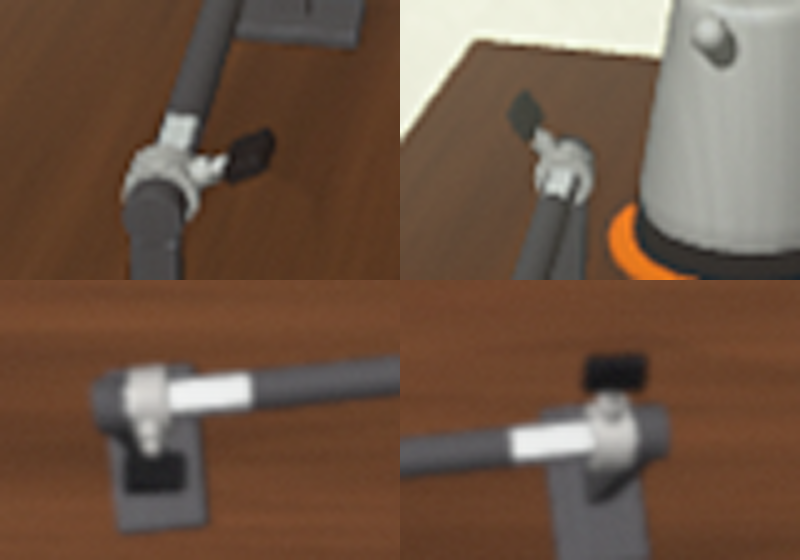

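```bash
cat > h.py <<'E'
import numpy as np, cv2
from bench import telemetry, optics, order, manip
from scipy.optimize import least_squares
from scipy.spatial.transform import Rotation as Rot
P={n:optics.camera_params(n) for n in ("side","top","wrist")}
def proj(n,X):
    X=np.atleast_2d(X); p=P[n]; c=X@p["R"].T+p["t"]
    return np.c_[p["fx"]*c[:,0]/c[:,2]+p["cx"],p["fy"]*c[:,1]/c[:,2]+p["cy"]]
def unz(n,uv,z):
    p=P[n]; d=p["R"].T@np.array([(uv[0]-p["cx"])/p["fx"],(uv[1]-p["cy"])/p["fy"],1.]); o=-p["R"].T@p["t"]
    return o+d*(z-o[2])/d[2]
def wproj(X,obs):
    p=P["wrist"]; X=np.atleast_2d(X); tl=(X-obs["ee_pos"])@np.array(obs["ee_rot"]); M=p["mount"]
    c=(tl-M[:3,3])@M[:3,:3]; r=np.hypot(c[:,0],c[:,1]); th=np.arctan2(r,c[:,2]); k=p["fx"]*th/np.maximum(r,1e-9)
    return np.c_[c[:,0]*k+p["cx"],c[:,1]*k+p["cy"]]
def wunz(uv,z,obs):
    p=P["wrist"]; v=(np.array(uv,float)-[p["cx"],p["cy"]])/p["fx"]; th=np.hypot(*v); d=np.r_[v/th*np.sin(th),np.cos(th)]
    M=p["mount"]; R=np.array(obs["ee_rot"]); d=R@(M[:3,:3]@d); o=obs["ee_pos"]+R@M[:3,3]
    return o+d*(z-o[2])/d[2]
def railpt(q,p):  # q=(x,y,yaw), p local
    c,s=np.cos(q[2]),np.sin(q[2]); p=np.atleast_2d(p); return np.c_[q[0]+c*p[:,0]-s*p[:,1],q[1]+s*p[:,0]+c*p[:,1],p[:,2]]
def wing(q,side,th,r=.043): return railpt(q,[r*np.sin(th),.21*side,.165+r*np.cos(th)])[0]
E
python3 - <<'E'
from h import *
L=np.array([0,.161,.1736]);Rr=L*[1,-1,1]
def f(v):
    q=v[:3]
    return np.r_[(proj("top",railpt(q,L))-[265.2,212.2]).ravel(),(proj("top",railpt(q,Rr))-[397,198]).ravel(),
     (proj("side",railpt(q,L))-[291.8,247.6]).ravel(),(proj("side",railpt(q,Rr))-[311,189]).ravel(),
     (proj("top",wing(q,1,v[3]))-[246,284.5-56]).ravel()*.6,(proj("side",wing(q,1,v[3]))-[305,256]).ravel(),
     (proj("top",wing(q,-1,v[4]))-[418,183.5]).ravel()*.6,(proj("side",wing(q,-1,v[4]))-[305,173]).ravel()]
r=least_squares(f,[.55,0,0,-1,.8],loss="soft_l1"); print(r.x.round(4)); print(f(r.x).round(1))
for n,t,uv in (("g1",1,(246,268)),("g2",1,(301,273)),("g3",1,(353,265)),("g4",1,(397,268)),("tq",1,(361,307)),("blue",1,(436,263)),("inf",1,(295,152)),("m1",1,(140,200)),("m2",1,(146,277))):
    print(n,unz("top",uv,.07).round(3))
im=cv2.imread("pics/a_top.png"); cv2.imwrite("pics/c.png",cv2.resize(im[240:350,225:465],None,fx=3.3,fy=3.3,interpolation=cv2.INTER_CUBIC))
E
```

```text
[ 0.5846 -0.0332  0.0905 -1.1088  0.6351]
[-0.3 -0.8 -0.1 -0.2  0.2 -0.7  0.4 -0.3 -0.3  0.1  0.4 -0.2 -0.3 -0.2
  0.1 -0. ]
g1 [0.439 0.187 0.07 ]
g2 [0.424 0.045 0.07 ]
g3 [ 0.443 -0.09   0.07 ]
g4 [ 0.434 -0.204  0.07 ]
tq [ 0.335 -0.109  0.07 ]
blue [ 0.446 -0.305  0.07 ]
inf [0.744 0.057 0.07 ]
m1 [0.621 0.465 0.07 ]
m2 [0.419 0.445 0.07 ]
```

View pics/c.png

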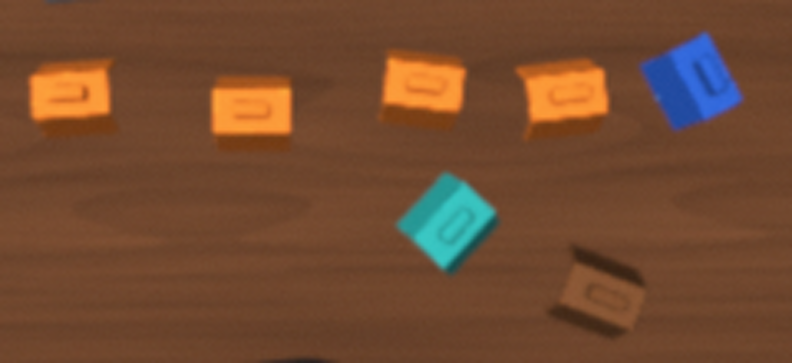

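```bash
cat >> h.py <<'E'
R0=np.array([[0,0,-1.],[1,0,0],[0,-1,0]])
def tr(yaw,th=0): return Rot.from_euler("z",yaw).as_matrix()@Rot.from_euler("y",th).as_matrix()@R0
def plan(pos,R,full=False):
    o=telemetry.get_obs(); C=np.array(o["ee_rot"]); rv=Rot.from_matrix(C.T@R).as_rotvec(); d=C.T@(np.array(pos)-o["ee_pos"])
    print("rot",rv.round(3).tolist(),"shift",(d*1000).round(1).tolist(), "| pos",np.round(pos,4),"j",np.round(o["joint_pos"],2))
def st():
    o=telemetry.get_obs(); print("t",round(o["t"],2),"pos",np.round(o["ee_pos"],4),"F",np.round(o["ft_force"],1),"M",np.round(o["moment"],2),"w",round(o["grip_width"],4),"j",np.round(o["joint_pos"],2)); return o
Q=(0.5846,-0.0332,0.0905)
def tcpwing(side,th,rg=.046): return wing(Q,side,th,rg+.155)
E
python3 - <<'E'
from h import *
print(manip.tip_extent, unz("top",(495,230),.1), unz("top",(533,221),.22),[a for a in dir(manip) if a[0]!='_'])
plan([.36,-.16,.42],np.array(telemetry.get_obs()["ee_rot"]))
E
```

```text
0.1734 [ 0.52595806 -0.45130363  0.1       ] [ 0.53180241 -0.50226796  0.22      ] ['Unreachable', 'tip_extent']
rot [0.0, 0.0, 0.0] shift [-312.4, -15.5, -309.8] | pos [ 0.36 -0.16  0.42] j [-1.47  0.33 -0.19  1.05 -0.    1.44]
```

>>> apply_moves(
  series=[
    [[0,-1.4,0],[-312,-15,-310],0],
    [[0,-1.4,0],[-312,-15,-310],0],
    [[0,-1.4,0],[-312,-15,-310],0],
    [[0,-1.4,0],[-312,-15,-310],0],
    [[0,-1.4,0],[-312,-15,-310],0],
    [[0,-1.4,0],[-312,-15,-310],0],
    [[0,-1.4,0],[-312,-15,-310],0],
    [[0,-1.4,0],[-312,-15,-310],0],
    [[0,-1.4,0],[-312,-15,-310],0],
    [[0,-1.4,0],[-312,-15,-310],0],
  ],
  grip_force=40,
)

```text
t: 1.15
ee_pos: [0.361, -0.1564, 0.4198]
ee_rot: [[0.077, 0.001, 0.997], [-0.997, 0.001, 0.077], [-0.001, -1.0, 0.001]]
ft_force: [0.8, -1.0, -0.4]
grip_width: 0.043
```

```bash
python3 - <<'E'
from h import *
st(); C=np.array(telemetry.get_obs()["ee_rot"]);print(C.round(2))
plan([.33,.10,.42],tr(.09-1.6))
E
```

```text
t 1.15 pos [ 0.361  -0.1564  0.4198] F [ 0.8 -1.  -0.4] M [-0.08  0.    0.04] w 0.043 j [-0.6   0.02 -0.53  1.02  0.    0.9 ]
[[ 0.08  0.    1.  ]
 [-1.    0.    0.08]
 [-0.   -1.    0.  ]]
rot [-0.002, -1.554, -0.0] shift [-258.0, 0.1, -11.0] | pos [0.33 0.1  0.42] j [-0.6   0.02 -0.53  1.02  0.    0.9 ]
```

>>> apply_moves(
  series=[
    [[0,-1.45,0],[-258,0,-11],0],
    [[0,-1.45,0],[-258,0,-11],0],
    [[0,-1.45,0],[-258,0,-11],0],
    [[0,-1.45,0],[-258,0,-11],0],
    [[0,-1.45,0],[-258,0,-11],0],
    [[0,-1.45,0],[-258,0,-11],0],
    [[0,-1.45,0],[-258,0,-11],0],
    [[0,-1.45,0],[-258,0,-11],0],
    [[0,-1.45,0],[-258,0,-11],0],
    [[0,-1.45,0],[-258,0,-11],0],
  ],
)

```text
t: 2.15
ee_pos: [0.3314, 0.0968, 0.4196]
ee_rot: [[0.999, -0.0, 0.049], [-0.049, -0.0, 0.999], [-0.0, -1.0, -0.0]]
ft_force: [-0.9, -0.0, -0.8]
grip_width: 0.0426
```

```bash
python3 - <<'E'
from h import *
st()
plan([.33,.14,.36],tr(.09,0)); plan([.33,.14,.36],tr(.09,-.5)); print(tcpwing(1,-1.11),tcpwing(1,-1.11,.11))
E
```

```text
t 2.15 pos [0.3314 0.0968 0.4196] F [-0.9 -0.  -0.8] M [-0.02  0.01 -0.03] w 0.0426 j [ 0.07 -0.08 -0.62  1.02 -0.    0.12]
rot [-0.0, -1.71, -0.0] shift [-3.5, 59.6, 43.1] | pos [0.33 0.14 0.36] j [ 0.07 -0.08 -0.62  1.02 -0.    0.12]
rot [-0.371, -1.67, -0.427] shift [-3.5, 59.6, 43.1] | pos [0.33 0.14 0.36] j [ 0.07 -0.08 -0.62  1.02 -0.    0.12]
[0.38632226 0.15966964 0.25437696] [0.32923214 0.15448883 0.2828353 ]
```

>>> apply_moves(
  series=[
    [[-0.37,-1.67,-0.43],[-3,50,43],0],
    [[-0.37,-1.67,-0.43],[-3,50,43],0],
    [[-0.37,-1.67,-0.43],[-3,50,43],0],
    [[-0.37,-1.67,-0.43],[-3,50,43],0],
    [[-0.37,-1.67,-0.43],[-3,50,43],0],
    [[-0.37,-1.67,-0.43],[-3,50,43],0],
    [[-0.37,-1.67,-0.43],[-3,50,43],0],
    [[-0.37,-1.67,-0.43],[-3,50,43],0],
    [[-0.37,-1.67,-0.43],[-3,50,43],0],
    [[-0.37,-1.67,-0.43],[-3,50,43],0],
  ],
)

```text
t: 3.15
ee_pos: [0.3306, 0.1397, 0.3695]
ee_rot: [[0.16, 0.428, -0.889], [0.986, -0.017, 0.169], [0.057, -0.903, -0.425]]
ft_force: [0.2, 0.4, -1.1]
grip_width: 0.0428
```

```bash
python3 - <<'E'
from h import *
st()
plan(tcpwing(1,-1.11,.11)+[0,0,.0],tr(.0905,-1.11))
E
```

```text
t 3.15 pos [0.3306 0.1397 0.3695] F [ 0.2  0.4 -1.1] M [ 0.01  0.44 -0.02] w 0.0428 j [ 0.24 -0.18 -0.91  0.41 -0.12 -1.19]
rot [-0.659, -0.223, -0.138] shift [9.4, 77.4, 40.6] | pos [0.3292 0.1545 0.2828] j [ 0.24 -0.18 -0.91  0.41 -0.12 -1.19]
```

>>> apply_moves(
  series=[
    [[-0.66,-0.22,-0.14],[9,77,40],0],
    [[-0.66,-0.22,-0.14],[9,77,40],0],
    [[-0.66,-0.22,-0.14],[9,77,40],0],
    [[-0.66,-0.22,-0.14],[9,77,40],0],
    [[-0.66,-0.22,-0.14],[9,77,40],0],
    [[-0.66,-0.22,-0.14],[9,77,40],0],
  ],
)

```text
t: 3.75
ee_pos: [0.3574, 0.1756, 0.3102]
ee_rot: [[-0.057, 0.861, -0.506], [0.998, 0.051, -0.025], [0.005, -0.506, -0.862]]
ft_force: [1.0, -0.1, -0.3]
grip_width: 0.0429
```

```bash
python3 - <<'E'
from h import *
o=st()
im=optics.snapshot("wrist"); cv2.imwrite("pics/d_w.png",im[:,:,::-1]); 
im=optics.snapshot("side"); cv2.imwrite("pics/d_s.png",im[:,:,::-1]); 
plan(tcpwing(1,-1.11,.11)+[0,0,.0],tr(.0905,-1.11))
plan(tcpwing(1,-1.11,.046)+[0,0,.0],tr(.0905,-1.11))
print(wproj(wing(Q,1,-1.11),o),wproj(wing(Q,1,0,0),o),wproj(wing(Q,1,-1.11,.053),o))
E
```

```text
t 3.75 pos [0.3574 0.1756 0.3102] F [ 1.  -0.1 -0.3] M [-0.08  0.84  0.01] w 0.0429 j [ 0.35  0.08 -1.29 -0.83 -0.25 -1.41]
rot [-0.072, -0.021, -0.026] shift [-20.0, -11.7, 38.2] | pos [0.3292 0.1545 0.2828] j [ 0.35  0.08 -1.29 -0.83 -0.25 -1.41]
rot [-0.072, -0.021, -0.026] shift [-18.3, 52.1, 33.6] | pos [0.3863 0.1597 0.2544] j [ 0.35  0.08 -1.29 -0.83 -0.25 -1.41]
[[361.58480457 257.56274596]] [[348.95456115 236.73830433]] [[365.30811227 263.73543167]]
```

View pics/d_w.png

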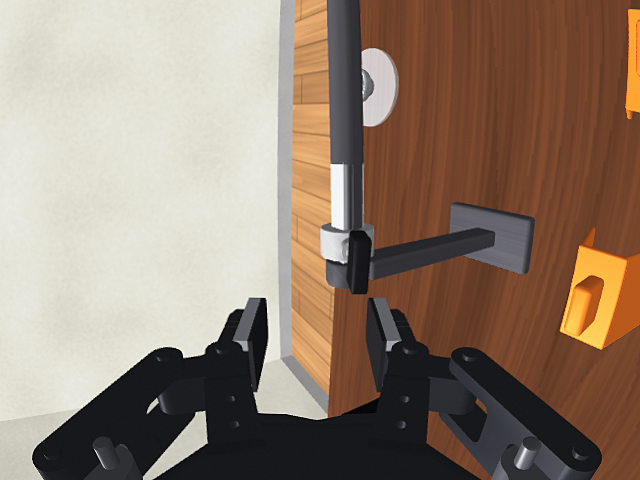

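View pics/d_s.png

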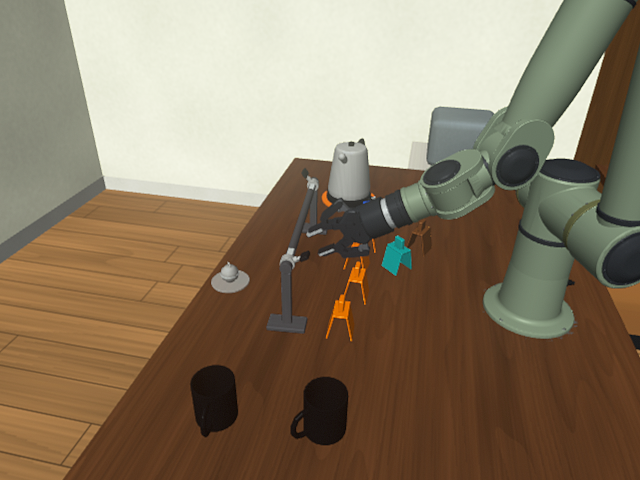

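```bash
cat >> h.py <<'E'
def tcpw2(side,lean,th,back): # wing at lean, tool tilt th, TCP 155+back mm from wing centre
    return wing(Q,side,lean)+.001*(155+back)*(Rot.from_euler("z",Q[2]).as_matrix()@np.array([np.sin(th),0,np.cos(th)]))
E
python3 - <<'E'
from h import *
plan(tcpw2(1,-1.11,-.85,45),tr(.0905,-.85))
plan(tcpw2(1,-1.11,-.85,3),tr(.0905,-.85))
E
```

```text
rot [0.188, -0.025, -0.023] shift [-18.2, 13.2, -15.1] | pos [0.3776 0.1589 0.3161] j [ 0.35  0.08 -1.29 -0.83 -0.25 -1.41]
rot [0.188, -0.025, -0.023] shift [-17.4, 54.5, -7.3] | pos [0.409  0.1617 0.2884] j [ 0.35  0.08 -1.29 -0.83 -0.25 -1.41]
```

>>> apply_moves(
  series=[
    [[0.19,-0.02,-0.02],[-18,13,-15],0],
    [[0.19,-0.02,-0.02],[-18,13,-15],0],
    [[0.19,-0.02,-0.02],[-18,13,-15],0],
    [[0.19,-0.02,-0.02],[-18,13,-15],0],
  ],
)

```text
t: 4.25
ee_pos: [0.3755, 0.1577, 0.3152]
ee_rot: [[-0.083, 0.746, -0.661], [0.997, 0.063, -0.054], [0.001, -0.664, -0.748]]
ft_force: [-0.2, 0.1, 0.5]
grip_width: 0.0427
```

```bash
python3 - <<'E'
from h import *
o=st()
plan(tcpw2(1,-1.11,-.85,45),tr(.0905,-.85))
plan(tcpw2(1,-1.11,-.85,3),tr(.0905,-.85))
im=optics.snapshot("wrist"); cv2.imwrite("pics/e_w.png",im[:,:,::-1]); 
E
```

```text
t 4.25 pos [0.3755 0.1577 0.3152] F [-0.2  0.1  0.5] M [-0.02  0.75 -0.  ] w 0.0427 j [ 0.26 -0.01 -1.17 -0.42 -0.13 -1.45]
rot [-0.005, -0.006, -0.005] shift [1.0, 1.1, -2.2] | pos [0.3776 0.1589 0.3161] j [ 0.26 -0.01 -1.17 -0.42 -0.13 -1.45]
rot [-0.005, -0.006, -0.005] shift [1.2, 43.1, -2.4] | pos [0.409  0.1617 0.2884] j [ 0.26 -0.01 -1.17 -0.42 -0.13 -1.45]
```

View pics/e_w.png

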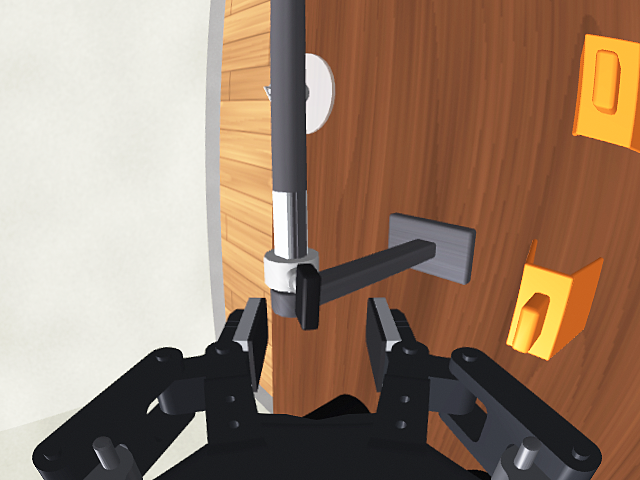

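>>> apply_moves(
  series=[
    [[0,-0.01,0],[1,22,-2],0],
    [[0,-0.01,0],[1,43,-2],0],
    [[0,-0.01,0],[1,43,-2],0],
    [[0,-0.01,0],[1,43,-2],0],
  ],
)

```text
t: 4.7
ee_pos: [0.4075, 0.1617, 0.2864]
ee_rot: [[-0.091, 0.742, -0.665], [0.996, 0.063, -0.066], [-0.007, -0.668, -0.744]]
ft_force: [-0.4, -0.6, -0.8]
grip_width: 0.0427
```

```bash
python3 - <<'E'
from h import *
o=st()
plan(tcpw2(1,-1.11,-.85,3),tr(.0905,-.85))
im=optics.snapshot("wrist"); cv2.imwrite("pics/f_w.png",im[200:440,160:480,::-1]); 
E
```

```text
t 4.7 pos [0.4075 0.1617 0.2864] F [-0.4 -0.6 -0.8] M [-0.08  0.71 -0.01] w 0.0427 j [ 0.24  0.13 -1.14 -0.53 -0.12 -1.47]
rot [-0.01, 0.006, -0.004] shift [-0.2, -0.2, -2.5] | pos [0.409  0.1617 0.2884] j [ 0.24  0.13 -1.14 -0.53 -0.12 -1.47]
```

View pics/f_w.png

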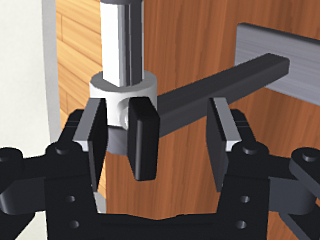

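>>> apply_moves(
  series=[
    [[0,0,0],[0,0,0],-0.5],
    [[0,0,0],[0,0,0],-1],
    [[0,0,0],[0,0,0],-1],
    [[0,0,0],[0,0,0],-1],
    [[0,0,0],[0,0,0],-1],
    [[0,0,0],[0,0,0],-1],
  ],
  grip_force=40,
)

```text
t: 5.35
ee_pos: [0.4093, 0.162, 0.2898]
ee_rot: [[-0.091, 0.747, -0.658], [0.996, 0.064, -0.064], [-0.006, -0.661, -0.75]]
ft_force: [-6.9, -1.9, 8.8]
grip_width: 0.0116
```

```bash
python3 - <<'E'
from h import *
o=st()
im=optics.snapshot("wrist"); cv2.imwrite("pics/g_w.png",im[200:440,160:480,::-1]); 
# current th
C=np.array(o["ee_rot"]); d=Rot.from_euler("z",-Q[2]).apply(-C[:,1]); print("th",np.arctan2(d[0],d[2]))
p=Rot.from_euler("z",-Q[2]).apply(np.array(o["ee_pos"])-railpt(Q,[0,0,.165])[0]); print("rail TCP",p, "r",np.hypot(p[0],p[2]),"ang",np.arctan2(p[0],p[2]))
E
```

```text
t 5.35 pos [0.4093 0.162  0.2898] F [-6.9 -1.9  8.8] M [ 0.03 -0.39 -0.03] w 0.0116 j [ 0.24  0.13 -1.14 -0.53 -0.12 -1.47]
th -0.8483489212279298
rail TCP [-0.15693431  0.21024779  0.12478751] r 0.20050012304269205 ang -0.8990150508694194
```

View pics/g_w.png

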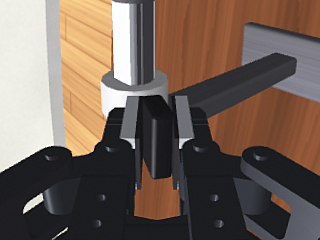

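```bash
cat >> h.py <<'E'
def table(ps,Rs):
    o=telemetry.get_obs(); C=np.array(o["ee_rot"])
    for p,R in zip(ps,Rs): print(Rot.from_matrix(C.T@R).as_rotvec().round(2).tolist(),((C.T@(np.array(p)-o["ee_pos"]))*1000).round().astype(int).tolist())
E
python3 - <<'E'
from h import *
ths=np.linspace(-.85,0,11)[1:]
table([wing(Q,1,t,.2) for t in ths],[tr(Q[2],t) for t in ths])
E
```

```text
[0.08, 0.0, -0.0] [0, 1, -27]
[0.17, 0.0, -0.0] [0, 3, -44]
[0.25, 0.0, -0.0] [-1, 7, -60]
[0.34, 0.0, -0.0] [-1, 12, -77]
[0.42, 0.0, -0.0] [-1, 18, -92]
[0.51, 0.0, -0.0] [-1, 26, -108]
[0.59, 0.0, -0.01] [-1, 34, -122]
[0.68, 0.0, -0.01] [-1, 45, -136]
[0.76, 0.0, -0.01] [-1, 56, -148]
[0.85, 0.0, -0.01] [-1, 68, -160]
```

>>> apply_moves(
  series=[
    [[0.04,0,0],[0,1,-14],-1],
    [[0.08,0,0],[0,1,-27],-1],
    [[0.12,0,0],[0,2,-35],-1],
    [[0.17,0,0],[0,3,-44],-1],
    [[0.25,0,0],[-1,7,-60],-1],
    [[0.34,0,0],[-1,12,-77],-1],
    [[0.42,0,0],[-1,18,-92],-1],
    [[0.42,0,0],[-1,18,-92],-1],
  ],
)

```text
t: 6.2
ee_pos: [0.4848, 0.1688, 0.3486]
ee_rot: [[-0.092, 0.412, -0.907], [0.996, 0.034, -0.085], [-0.004, -0.911, -0.413]]
ft_force: [-18.1, 0.7, 26.9]
grip_width: 0.0082
```

```bash
python3 - <<'E'
from h import *
o=st()
im=optics.snapshot("wrist"); cv2.imwrite("pics/i_w.png",im[200:440,160:480,::-1]); 
ths=np.linspace(-.425,0,7)[1:]
table([wing(Q,1,t,.2) for t in ths],[tr(Q[2],t) for t in ths])
E
```

```text
t 6.2 pos [0.4848 0.1688 0.3486] F [-18.1   0.7  26.9] M [0.26 1.6  0.12] w 0.0082 j [ 0.2   0.15 -0.64  0.35 -0.05 -1.47]
[0.07, 0.0, -0.0] [0, 1, -13]
[0.14, 0.0, -0.0] [0, 3, -27]
[0.22, 0.0, -0.0] [0, 5, -41]
[0.29, 0.0, -0.0] [0, 9, -55]
[0.36, 0.0, -0.0] [0, 13, -68]
[0.43, 0.0, -0.0] [0, 19, -81]
```

View pics/i_w.png

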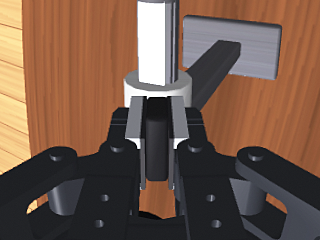

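```bash
cat >> h.py <<'E'
def railtcp():
    o=telemetry.get_obs();C=np.array(o["ee_rot"]); d=Rot.from_euler("z",-Q[2]).apply(-C[:,1])
    p=Rot.from_euler("z",-Q[2]).apply(np.array(o["ee_pos"])-railpt(Q,[0,0,.165])[0]); z=Rot.from_euler("z",-Q[2]).apply(C[:,2])
    print("railTCP",p.round(4),"r",np.hypot(p[0],p[2]).round(4),"ang",np.arctan2(p[0],p[2]).round(3),"th",np.arctan2(d[0],d[2]).round(3),"ytilt",d[1].round(3),"zyaw-rail",np.arctan2(-z[1],-z[0]).round(3))
    print("F in tool",(C.T@o["ft_force"]).round(1))
E
python3 - <<'E'
from h import *
railtcp()
E
```

```text
railTCP [-0.0816  0.2102  0.1835] r 0.2008 ang -0.418 th -0.428 ytilt 0.003 zyaw-rail 0.004
F in tool [  2.4 -27.4   2.3]
```

>>> apply_moves(
  series=[
    [[0,0,0],[0,-3,0],-1],
    [[0.07,0,0],[0,-3,-13],-1],
    [[0.14,0,0],[0,-1,-27],-1],
    [[0.22,0,0],[0,1,-41],-1],
    [[0.29,0,0],[0,5,-55],-1],
    [[0.36,0,0],[0,9,-68],-1],
    [[0.43,0,0],[0,15,-81],-1],
    [[0.43,0,0],[0,15,-81],-1],
    [[0.43,0,0],[0,15,-81],-1],
  ],
)

```text
t: 7.15
ee_pos: [0.566, 0.1762, 0.3669]
ee_rot: [[-0.091, 0.003, -0.996], [0.996, -0.004, -0.091], [-0.004, -1.0, -0.003]]
ft_force: [7.1, 3.5, 6.5]
grip_width: 0.0084
```

```bash
python3 - <<'E'
from h import *
o=st();railtcp()
im=optics.snapshot("side"); cv2.imwrite("pics/j_s.png",cv2.resize(im[180:330,210:410,::-1],None,fx=3,fy=3,interpolation=cv2.INTER_CUBIC)); 
plan(wing(Q,1,0,.2),tr(Q[2],0))
E
```

```text
t 7.15 pos [0.566  0.1762 0.3669] F [7.1 3.5 6.5] M [ 0.74 -1.57  0.05] w 0.0084 j [ 0.18  0.43 -0.14  1.   -0.   -1.48]
railTCP [0.0004 0.2103 0.2019] r 0.2019 ang 0.002 th -0.003 ytilt 0.004 zyaw-rail 0.0
F in tool [ 2.8 -6.5 -7.4]
rot [0.003, 0.001, -0.004] shift [-0.3, 1.9, 0.3] | pos [0.5656 0.1759 0.365 ] j [ 0.18  0.43 -0.14  1.   -0.   -1.48]
```

View pics/j_s.png

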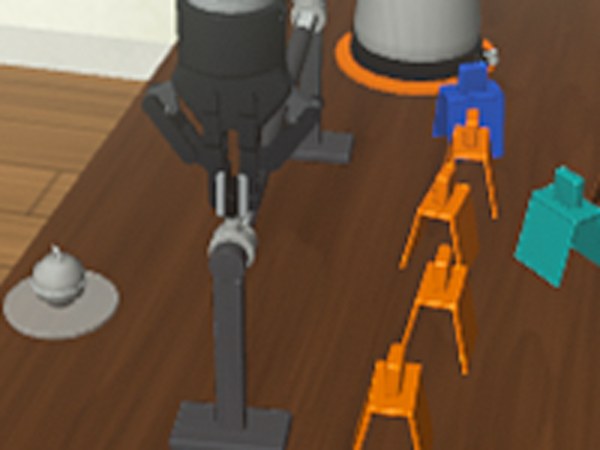

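>>> apply_moves(
  series=[
    [[0,0,0],[0,0,0],-0.5],
    [[0,0,0],[0,0,0],-0.4],
    [[0,0,0],[0,0,0],-0.4],
  ],
)

```text
t: 7.5
ee_pos: [0.5622, 0.1751, 0.3635]
ee_rot: [[-0.091, -0.008, -0.996], [0.996, -0.008, -0.09], [-0.007, -1.0, 0.009]]
ft_force: [0.4, 0.3, 0.8]
grip_width: 0.0256
```

```bash
python3 - <<'E'
from h import *
o=st();railtcp()
im=optics.snapshot("wrist"); cv2.imwrite("pics/k_w.png",cv2.resize(im[230:400,210:430,::-1],None,fx=3,fy=3,interpolation=cv2.INTER_CUBIC)); 
for r in (.033,.053): print(wproj(wing(Q,1,0,r),o))
plan(wing(Q,1,0,.2),tr(Q[2],0))
E
```

```text
t 7.5 pos [0.5622 0.1751 0.3635] F [0.4 0.3 0.8] M [-0.02 -0.01  0.01] w 0.0256 j [ 0.18  0.43 -0.14  1.01 -0.01 -1.48]
railTCP [-0.0035  0.2095  0.1985] r 0.1986 ang -0.017 th 0.009 ytilt 0.007 zyaw-rail 0.0
F in tool [ 0.2 -0.9 -0.5]
[[303.16046571 326.85895565]]
[[301.8712795  353.24161243]]
rot [-0.009, 0.0, -0.007] shift [0.5, -1.5, -3.4] | pos [0.5656 0.1759 0.365 ] j [ 0.18  0.43 -0.14  1.01 -0.01 -1.48]
```

View pics/k_w.png

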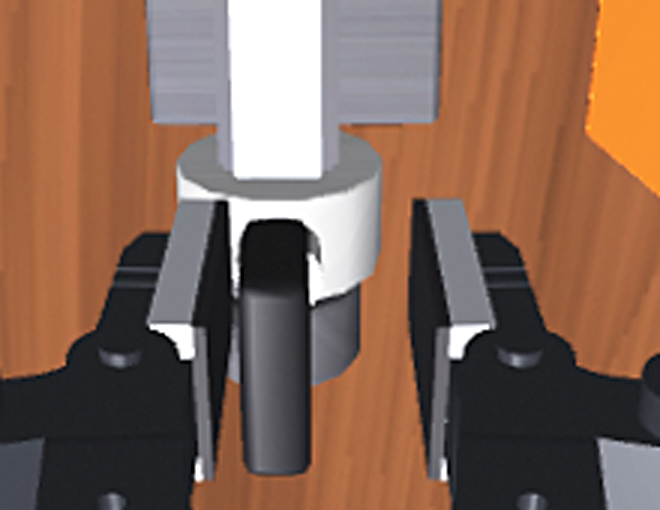

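```bash
python3 - <<'E'
from h import *
o=telemetry.get_obs()
def block(side,lean,turn,dx=0):
    pts=[]
    for (a,b,z) in [(-4.5,-15,53),(4.5,-15,53),(-4.5,15,53),(4.5,15,53),(-4.5,-15,33),(4.5,-15,33)]:
        v=Rot.from_euler("y",lean).apply(Rot.from_euler("z",-turn).apply([a,b,z]))/1000
        pts.append(railpt(Q,v+[dx,side*.21,.165])[0])
    return wproj(np.array(pts),o).round(1)
for l in (-.05,0,.05): print(l,block(1,l,0).tolist())
print(wproj(railpt(Q,[[0,.161,.174],[-.0065,.161,.1736],[.0065,.161,.1736],[0,.201,.1736]]),o))
E
```

```text
-0.05 [[321.7, 317.6], [296.1, 318.2], [321.2, 384.2], [298.1, 384.9], [318.1, 294.2], [295.7, 294.7]]
0 [[314.1, 318.0], [288.6, 318.0], [314.4, 384.7], [291.3, 384.6], [314.0, 294.4], [291.6, 294.5]]
0.05 [[306.6, 318.2], [281.2, 317.5], [307.6, 385.0], [284.6, 384.1], [309.9, 294.6], [287.6, 294.2]]
[[303.43170289 199.7784594 ]
 [318.34025404 199.57459056]
 [288.60380536 199.71287637]
 [304.35786451 284.43102851]]
```

>>> apply_moves(
  series=[
    [[0,0,0],[0,-2,-3],-0.4],
    [[0,0,0],[0,-2,-3],-0.4],
    [[0,0,0],[0,-2,-3],-0.4],
  ],
)

```text
t: 7.85
ee_pos: [0.566, 0.1755, 0.3658]
ee_rot: [[-0.09, -0.007, -0.996], [0.996, -0.007, -0.09], [-0.007, -1.0, 0.008]]
ft_force: [-0.2, 1.0, -0.5]
grip_width: 0.0258
```

```bash
python3 - <<'E'
from h import *
o=st();railtcp()
E
```

```text
t 7.85 pos [0.566  0.1755 0.3658] F [-0.2  1.  -0.5] M [ 0.05 -0.02  0.02] w 0.0258 j [ 0.18  0.44 -0.13  1.01 -0.01 -1.48]
railTCP [0.0003 0.2095 0.2008] r 0.2008 ang 0.002 th 0.008 ytilt 0.007 zyaw-rail -0.0
F in tool [1.1 0.5 0.1]
```

>>> apply_moves(
  series=[
    [[-0.008,0,-0.007],[0,0,0],-0.4],
    [[-0.008,0,-0.007],[0,0,0],-1],
    [[-0.008,0,-0.007],[0,0,0],-1],
    [[-0.008,0,-0.007],[0,0,0],-1],
    [[-0.008,0,-0.007],[0,0,0],-1],
  ],
)

```text
t: 8.35
ee_pos: [0.5663, 0.1756, 0.366]
ee_rot: [[-0.09, 0.001, -0.996], [0.996, 0.0, -0.09], [0.0, -1.0, -0.001]]
ft_force: [2.2, 0.8, -0.9]
grip_width: 0.0081
```

```bash
python3 - <<'E'
from h import *
o=st();railtcp()
E
```

```text
t 8.35 pos [0.5663 0.1756 0.366 ] F [ 2.2  0.8 -0.9] M [ 0.12 -0.73  0.04] w 0.0081 j [ 0.18  0.43 -0.14  1.    0.   -1.49]
railTCP [0.0006 0.2096 0.201 ] r 0.201 ang 0.003 th -0.001 ytilt -0.0 zyaw-rail 0.0
F in tool [ 0.6  0.9 -2.3]
```

Nicely aligned. Tighten.

>>> apply_moves(
  series=[
    [[0,0.15,0],[0,0,0],-1],
    [[0,0.3,0],[0,0,0],-1],
    [[0,0.45,0],[0,0,0],-1],
    [[0,0.6,0],[0,0,0],-1],
    [[0,0.75,0],[0,0,0],-1],
    [[0,0.9,0],[0,0,0],-1],
    [[0,1.05,0],[0,0,0],-1],
    [[0,1.2,0],[0,0,0],-1],
    [[0,1.35,0],[0,0,0],-1],
    [[0,1.48,0],[0,0,0],-1],
  ],
)

```text
t: 9.35
ee_pos: [0.5647, 0.177, 0.366]
ee_rot: [[0.984, -0.003, -0.177], [0.177, 0.005, 0.984], [-0.002, -1.0, 0.006]]
ft_force: [-3.3, 6.0, 2.2]
grip_width: 0.0085
```

```bash
python3 - <<'E'
from h import *
o=st();railtcp()
E
```

```text
t 9.35 pos [0.5647 0.177  0.366 ] F [-3.3  6.   2.2] M [1.47 0.65 0.  ] w 0.0085 j [ 0.18  0.43 -0.14  1.    0.01  0.  ]
railTCP [-0.0009  0.2111  0.201 ] r 0.201 ang -0.004 th 0.002 ytilt -0.006 zyaw-rail -1.484
F in tool [-2.2 -2.2  6.5]
```

>>> apply_moves(
  series=[
    [[0,0.03,0],[0,0,0],-1],
    [[0,0.06,0],[0,0,0],-1],
    [[0,0.09,0],[0,0,0],-1],
    [[0,0.09,0],[0,0,0],-1],
  ],
)

```text
t: 9.75
ee_pos: [0.5647, 0.1771, 0.366]
ee_rot: [[0.995, -0.002, -0.095], [0.095, 0.005, 0.995], [-0.002, -1.0, 0.005]]
ft_force: [-2.5, 5.7, 2.1]
grip_width: 0.0083
```

```bash
python3 - <<'E'
from h import *
o=st();railtcp()
E
```

```text
t 9.75 pos [0.5647 0.1771 0.366 ] F [-2.5  5.7  2.1] M [1.33 0.49 0.91] w 0.0083 j [ 0.18  0.43 -0.14  1.    0.01  0.08]
railTCP [-0.0008  0.2113  0.201 ] r 0.201 ang -0.004 th 0.002 ytilt -0.005 zyaw-rail -1.566
F in tool [-1.9 -2.1  5.9]
```

>>> apply_moves(
  series=[
    [[0,0,0],[0,0,0],-0.5],
    [[0,0,0],[0,0,0],0],
    [[0,0,0],[0,0,0],0],
    [[0,0,0],[0,-20,0],0],
    [[0,0,0],[0,-50,0],0],
    [[0,0,0],[0,-80,0],0],
    [[0,0,0],[0,-80,0],0],
  ],
)

```text
t: 10.45
ee_pos: [0.5669, 0.1754, 0.4504]
ee_rot: [[0.996, 0.008, -0.091], [0.091, 0.001, 0.996], [0.008, -1.0, 0.001]]
ft_force: [0.5, 0.5, 0.3]
grip_width: 0.0428
```

```bash
python3 - <<'E'
from h import *
o=st();railtcp()
im=optics.snapshot("side"); cv2.imwrite("pics/l_s.png",cv2.resize(im[140:320,200:440,::-1],None,fx=3,fy=3,interpolation=cv2.INTER_CUBIC))
im=optics.snapshot("top"); cv2.imwrite("pics/l_t.png",cv2.resize(im[140:340,215:455,::-1],None,fx=3,fy=3,interpolation=cv2.INTER_CUBIC))
im=optics.snapshot("wrist"); cv2.imwrite("pics/l_w.png",im[:,:,::-1])
E
```

```text
t 10.45 pos [0.5669 0.1754 0.4504] F [0.5 0.5 0.3] M [-0.01 -0.01  0.01] w 0.0428 j [ 0.18  0.38  0.    1.19 -0.    0.08]
railTCP [0.0013 0.2093 0.2854] r 0.2854 ang 0.004 th -0.008 ytilt -0.001 zyaw-rail -1.57
F in tool [ 0.5 -0.3  0.4]
```

View pics/l_s.png

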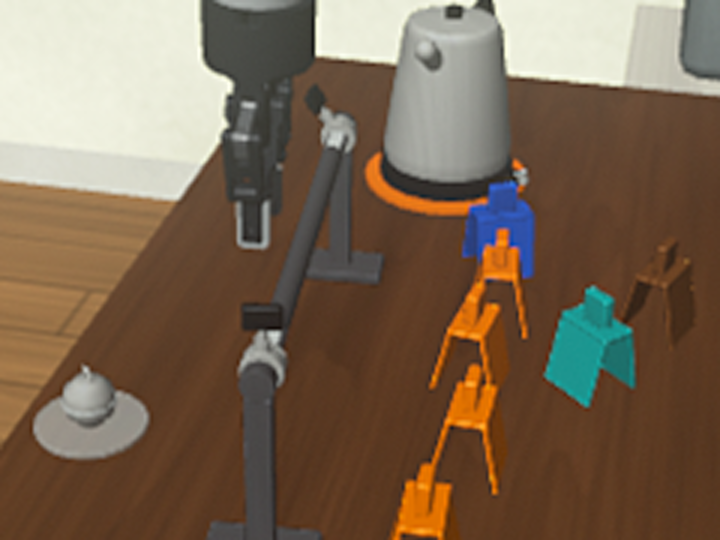

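View pics/l_t.png

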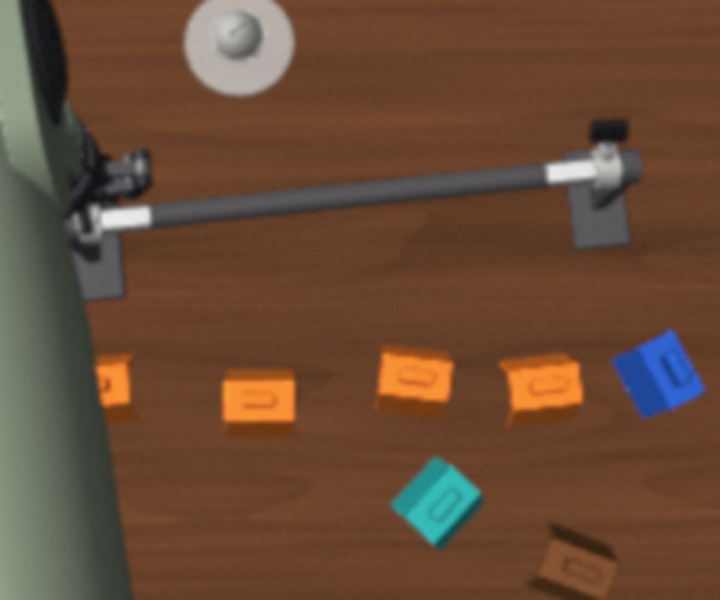

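View pics/l_w.png

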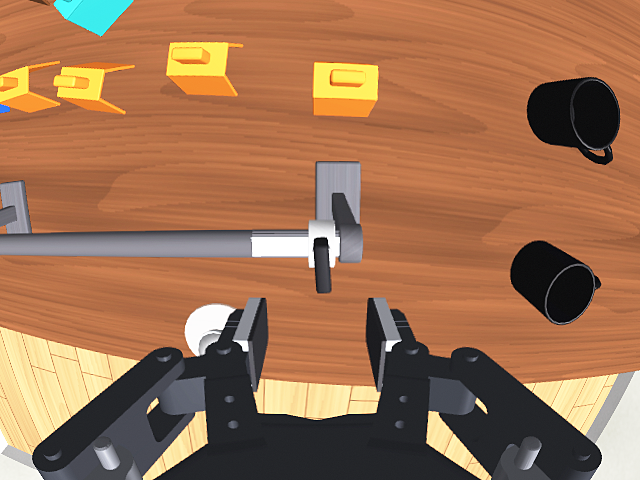

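```bash
cat >> h.py <<'E'
def block(o,side,lean,turn,dx=0):
    pts=[]
    for (a,b,z) in [(-4.5,-15,53),(4.5,-15,53),(4.5,15,53),(-4.5,15,53),(-4.5,-15,33),(4.5,-15,33),(4.5,15,33),(-4.5,15,33)]:
        v=Rot.from_euler("y",lean).apply(Rot.from_euler("z",-turn).apply([a,b,z]))/1000
        pts.append(railpt(Q,v+[dx,side*.21,.165])[0])
    return wproj(np.array(pts),o)
E
python3 - <<'E'
from h import *
o=telemetry.get_obs()
im=cv2.imread("pics/l_w.png"); z=6; x0,y0=270,200
im=cv2.resize(im[y0:y0+110,x0:x0+110],None,fx=z,fy=z,interpolation=cv2.INTER_CUBIC)
for l,c in((0,(0,255,0)),):
    b=(block(o,1,l,1.5)+.5-[x0,y0])*z
    for i,j in((0,1),(1,2),(2,3),(3,0),(0,4),(1,5),(2,6),(3,7)): cv2.line(im,tuple(b[i].astype(int).tolist()),tuple(b[j].astype(int).tolist()),c,1)
cv2.imwrite("pics/m.png",im)
plan([.60,-.05,.45],tr(Q[2],0))
print(tcpw2(-1,.635,.5,45),tcpw2(-1,.635,.5,3))
E
```

```text
rot [-0.0, -1.57, -0.0] shift [13.6, -4.8, -227.4] | pos [ 0.6  -0.05  0.45] j [ 0.18  0.38 -0.    1.18  0.    0.08]
[ 0.72447403 -0.23136965  0.3751346 ] [ 0.70442056 -0.23318946  0.33827613]
```

View pics/m.png

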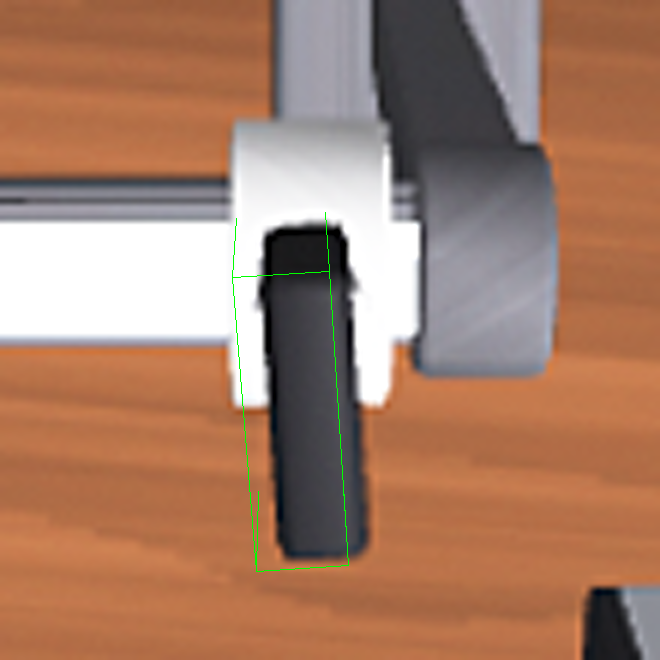

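>>> apply_moves(
  series=[
    [[0,-1.49,0],[60,-20,-320],0],
    [[0,-1.49,0],[60,-20,-320],0],
    [[0,-1.49,0],[60,-20,-320],0],
    [[0,-1.49,0],[60,-20,-320],0],
    [[0,-1.49,0],[60,-20,-320],0],
    [[0,-1.49,0],[60,-20,-320],0],
    [[0,-1.49,0],[60,-20,-320],0],
    [[0,-1.49,0],[60,-20,-320],0],
    [[0,-1.49,0],[60,-20,-320],0],
    [[0,-1.49,0],[60,-20,-320],0],
  ],
)

```text
t: 11.6
ee_pos: [0.6546, -0.1385, 0.4634]
ee_rot: [[0.004, -0.003, -1.0], [1.0, 0.001, 0.004], [0.001, -1.0, 0.003]]
ft_force: [0.7, 0.2, 0.1]
grip_width: 0.0427
```

```bash
python3 - <<'E'
from h import *
o=st()
plan(tcpw2(-1,.635,.5,50),tr(Q[2],.5))
E
```

```text
t 11.6 pos [ 0.6546 -0.1385  0.4634] F [0.7 0.2 0.1] M [0.04 0.01 0.02] w 0.0427 j [-0.32  0.54  0.28  1.32  0.   -1.89]
rot [0.497, -0.092, 0.025] shift [-92.4, 83.6, -72.9] | pos [ 0.7269 -0.2312  0.3795] j [-0.32  0.54  0.28  1.32  0.   -1.89]
```

>>> apply_moves(
  series=[
    [[0.5,-0.09,0.02],[-92,30,-90],0],
    [[0.5,-0.09,0.02],[-92,30,-90],0],
    [[0.5,-0.09,0.02],[-92,30,-90],0],
    [[0.5,-0.09,0.02],[-92,30,-90],0],
    [[0.5,-0.09,0.02],[-92,84,-73],0],
    [[0.5,-0.09,0.02],[-92,84,-73],0],
    [[0.5,-0.09,0.02],[-92,84,-73],0],
  ],
)

```text
t: 12.3
ee_pos: [0.7237, -0.2298, 0.3722]
ee_rot: [[-0.082, -0.488, -0.869], [0.997, -0.032, -0.075], [0.009, -0.872, 0.489]]
ft_force: [-0.3, 0.6, 0.7]
grip_width: 0.0427
```

```bash
python3 - <<'E'
from h import *
o=st(); railtcp()
im=optics.snapshot("wrist"); cv2.imwrite("pics/n_w.png",im[:,:,::-1])
print(block(o,-1,.635,0).round(0).tolist())
plan(tcpw2(-1,.635,.5,3),tr(Q[2],.5))
E
```

```text
t 12.3 pos [ 0.7237 -0.2298  0.3722] F [-0.3  0.6  0.7] M [ 0.05 -0.42 -0.03] w 0.0427 j [-0.37  1.18  1.25  2.1  -0.21 -1.97]
railTCP [ 0.1208 -0.2084  0.2072] r 0.2398 ang 0.528 th 0.511 ytilt -0.012 zyaw-rail -0.004
F in tool [ 0.6 -0.5  0.6]
[[319.0, 264.0], [299.0, 263.0], [301.0, 321.0], [319.0, 322.0], [324.0, 249.0], [306.0, 249.0], [307.0, 302.0], [324.0, 303.0]]
rot [-0.001, -0.005, 0.008] shift [-2.5, 45.5, -3.0] | pos [ 0.7044 -0.2332  0.3383] j [-0.37  1.18  1.25  2.1  -0.21 -1.97]
```

View pics/n_w.png

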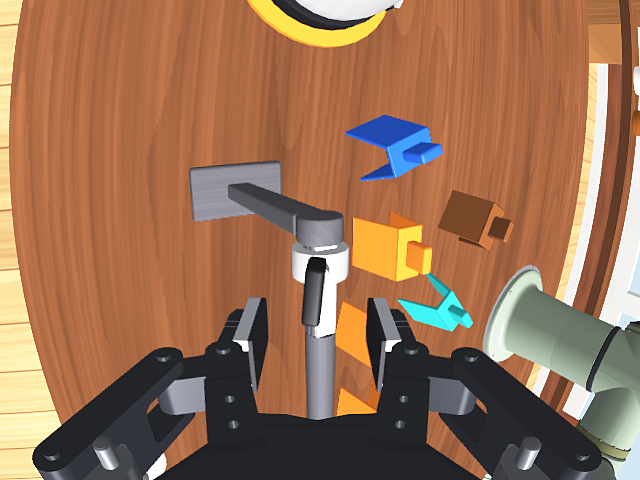

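```bash
python3 - <<'E'
from h import *
plan(tcpw2(-1,.635,.35,40),tr(Q[2],.35))
plan(tcpw2(-1,.635,.35,2),tr(Q[2],.35))
E
```

```text
rot [-0.151, -0.006, 0.007] shift [-2.4, 10.7, 26.2] | pos [ 0.6956 -0.234   0.3828] j [-0.37  1.18  1.25  2.1  -0.21 -1.97]
rot [-0.151, -0.006, 0.007] shift [-2.7, 48.3, 20.5] | pos [ 0.6826 -0.2352  0.3471] j [-0.37  1.18  1.25  2.1  -0.21 -1.97]
```

>>> apply_moves(
  series=[
    [[-0.15,-0.01,0.01],[-2,11,26],0],
    [[-0.15,-0.01,0.01],[-2,11,26],0],
    [[-0.15,-0.01,0.01],[-2,11,26],0],
  ],
)

```text
t: 12.65
ee_pos: [0.6931, -0.2324, 0.393]
ee_rot: [[-0.096, -0.328, -0.94], [0.995, -0.039, -0.088], [-0.007, -0.944, 0.33]]
ft_force: [-0.2, -0.2, 1.1]
grip_width: 0.0424
```

```bash
python3 - <<'E'
from h import *
o=st(); railtcp()
im=optics.snapshot("wrist"); cv2.imwrite("pics/o_w.png",im[200:440,160:480,::-1])
plan(tcpw2(-1,.635,.35,2),tr(Q[2],.35))
E
```

```text
t 12.65 pos [ 0.6931 -0.2324  0.393 ] F [-0.2 -0.2  1.1] M [ 0.03 -0.3  -0.07] w 0.0424 j [-0.4   0.88  0.71  1.69 -0.16 -2.04]
railTCP [ 0.0901 -0.2082  0.228 ] r 0.2452 ang 0.376 th 0.337 ytilt 0.009 zyaw-rail 0.003
F in tool [-0.1 -1.   0.6]
rot [0.014, 0.002, -0.009] shift [-1.5, 47.7, -6.1] | pos [ 0.6826 -0.2352  0.3471] j [-0.4   0.88  0.7   1.69 -0.16 -2.04]
```

View pics/o_w.png

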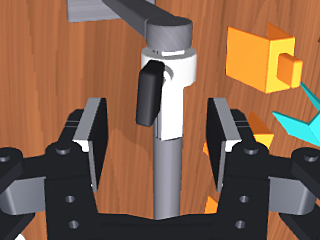

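>>> apply_moves(
  series=[
    [[0.01,0,-0.01],[-2,10,-6],0],
    [[0.01,0,-0.01],[-2,30,-6],0],
    [[0.01,0,-0.01],[-2,48,-6],0],
    [[0.01,0,-0.01],[-2,48,-6],0],
    [[0.01,0,-0.01],[-2,48,-6],0],
  ],
)

```text
t: 13.2
ee_pos: [0.6861, -0.2368, 0.3386]
ee_rot: [[-0.092, -0.347, -0.933], [0.996, -0.027, -0.089], [0.006, -0.937, 0.348]]
ft_force: [0.0, -0.4, 0.4]
grip_width: 0.0426
```

```bash
python3 - <<'E'
from h import *
o=st(); railtcp()
im=optics.snapshot("wrist"); cv2.imwrite("pics/p_w.png",im[200:440,160:480,::-1])
plan(tcpw2(-1,.635,.35,2),tr(Q[2],.35))
E
```

```text
t 13.2 pos [ 0.6861 -0.2368  0.3386] F [ 0.  -0.4  0.4] M [ 0.   -0.34 -0.  ] w 0.0426 j [-0.4   0.89  0.59  1.58 -0.16 -2.04]
railTCP [ 0.0827 -0.2119  0.1736] r 0.1923 ang 0.444 th 0.356 ytilt -0.005 zyaw-rail 0.004
F in tool [-0.4 -0.4  0.1]
rot [-0.005, 0.004, 0.004] shift [2.1, -6.6, 6.2] | pos [ 0.6826 -0.2352  0.3471] j [-0.4   0.89  0.59  1.58 -0.16 -2.04]
```

View pics/p_w.png

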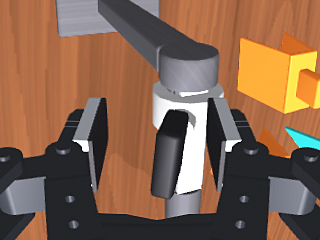

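>>> apply_moves(
  series=[
    [[0,0,0],[2,-7,3],0],
    [[0,0,0],[2,-7,3],0],
    [[0,0,0],[2,-7,3],-0.5],
    [[0,0,0],[2,-7,3],-1],
    [[0,0,0],[2,-7,3],-1],
    [[0,0,0],[2,-7,3],-1],
    [[0,0,0],[2,-7,3],-1],
  ],
)

```text
t: 13.95
ee_pos: [0.6834, -0.2353, 0.3478]
ee_rot: [[-0.093, -0.352, -0.931], [0.996, -0.029, -0.088], [0.004, -0.935, 0.354]]
ft_force: [-7.2, 0.9, 15.3]
grip_width: 0.0105
```

```bash
python3 - <<'E'
from h import *
o=st(); railtcp()
ths=np.linspace(.35,0,8)[1:]
table([wing(Q,-1,t,.201) for t in ths],[tr(Q[2],t) for t in ths])
E
```

```text
t 13.95 pos [ 0.6834 -0.2353  0.3478] F [-7.2  0.9 15.3] M [-0.07  2.79 -0.09] w 0.0105 j [-0.4   0.88  0.59  1.6  -0.17 -2.04]
railTCP [ 0.0801 -0.2102  0.1828] r 0.1996 ang 0.413 th 0.361 ytilt -0.003 zyaw-rail 0.004
F in tool [  1.6 -11.8  12. ]
[-0.06, 0.0, 0.0] [0, -1, 23]
[-0.11, 0.0, 0.0] [0, 0, 33]
[-0.16, 0.0, 0.0] [0, 1, 43]
[-0.21, 0.0, 0.0] [0, 3, 52]
[-0.26, 0.0, 0.0] [0, 5, 62]
[-0.31, 0.0, 0.0] [0, 8, 72]
[-0.36, 0.0, 0.0] [0, 11, 81]
```

>>> apply_moves(
  series=[
    [[-0.03,0,0],[0,-1,12],-1],
    [[-0.06,0,0],[0,-1,23],-1],
    [[-0.11,0,0],[0,-1,33],-1],
    [[-0.16,0,0],[0,0,43],-1],
    [[-0.21,0,0],[0,2,52],-1],
    [[-0.26,0,0],[0,4,62],-1],
    [[-0.31,0,0],[0,7,72],-1],
    [[-0.36,0,0],[0,10,81],-1],
    [[-0.36,0,0],[0,10,81],-1],
    [[-0.36,0,0],[0,10,81],-1],
  ],
)

```text
t: 14.95
ee_pos: [0.6059, -0.2425, 0.3638]
ee_rot: [[-0.092, 0.001, -0.996], [0.996, 0.006, -0.092], [0.006, -1.0, -0.002]]
ft_force: [-2.1, 0.8, 6.0]
grip_width: 0.0087
```

```bash
python3 - <<'E'
from h import *
o=st(); railtcp()
plan(wing(Q,-1,0,.201),tr(Q[2],0))
E
```

```text
t 14.95 pos [ 0.6059 -0.2425  0.3638] F [-2.1  0.8  6. ] M [ 0.21  0.38 -0.  ] w 0.0087 j [-0.49  0.54  0.04  1.07  0.01 -2.16]
railTCP [ 0.0023 -0.2104  0.1988] r 0.1988 ang 0.012 th -0.002 ytilt -0.006 zyaw-rail 0.002
F in tool [ 1.1 -6.   2. ]
rot [0.002, 0.002, 0.006] shift [0.4, -2.2, 2.3] | pos [ 0.6036 -0.2423  0.366 ] j [-0.49  0.54  0.04  1.07  0.01 -2.16]
```

Open slightly to relax and inspect.

>>> apply_moves(
  series=[
    [[0,0,0],[0,-2,2],-0.9],
    [[0,0,0],[0,-2,2],-0.5],
    [[0,0,0],[0,-2,2],-0.4],
    [[0,0,0],[0,-2,2],-0.4],
  ],
)

```text
t: 15.35
ee_pos: [0.6041, -0.2427, 0.3646]
ee_rot: [[-0.092, 0.001, -0.996], [0.996, 0.007, -0.092], [0.007, -1.0, -0.001]]
ft_force: [0.2, 0.5, -0.3]
grip_width: 0.0255
```

```bash
cat >> h.py <<'E'
def overlay(o,im,side,leans,turn,x0,y0,w,h,z,fn):
    im=cv2.resize(im[y0:y0+h,x0:x0+w,::-1],None,fx=z,fy=z,interpolation=cv2.INTER_CUBIC)
    for l,c in zip(leans,((0,255,0),(0,0,255))):
        b=(block(o,side,l,turn)+.5-[x0,y0])*z
        for i,j in((0,1),(1,2),(2,3),(3,0),(0,4),(1,5)): cv2.line(im,tuple(b[i].astype(int).tolist()),tuple(b[j].astype(int).tolist()),c,1)
    cv2.imwrite(fn,im)
E
python3 - <<'E'
from h import *
o=st(); railtcp()
im=optics.snapshot("wrist"); overlay(o,im,-1,[0],0,250,180,130,220,3.5,"pics/q.png")
plan(wing(Q,-1,0,.201),tr(Q[2],0))
E
```

```text
t 15.35 pos [ 0.6041 -0.2427  0.3646] F [ 0.2  0.5 -0.3] M [-0.01  0.02  0.01] w 0.0255 j [-0.5   0.54  0.04  1.07  0.01 -2.16]
railTCP [ 0.0005 -0.2104  0.1996] r 0.1996 ang 0.003 th -0.001 ytilt -0.007 zyaw-rail 0.002
F in tool [ 0.4  0.3 -0.2]
rot [0.002, 0.002, 0.007] shift [0.4, -1.2, 0.5] | pos [ 0.6036 -0.2423  0.366 ] j [-0.5   0.54  0.04  1.07  0.01 -2.16]
```

View pics/q.png

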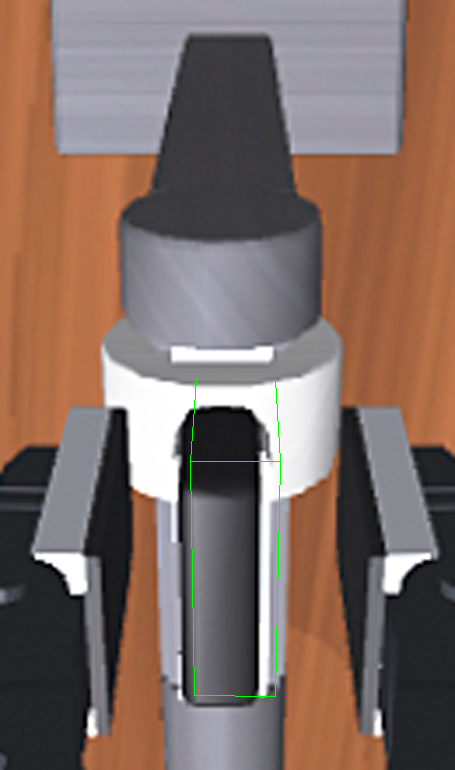

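>>> apply_moves(
  series=[
    [[0,0,0.007],[0,-1,-1.7],-0.4],
    [[0,0,0.007],[0,-1,-1.7],-0.4],
    [[0,0,0.007],[0,-1,-1.7],-1],
    [[0,0,0.007],[0,-1,-1.7],-1],
    [[0,0,0.007],[0,-1,-1.7],-1],
    [[0,0,0.007],[0,-1,-1.7],-1],
  ],
)

```text
t: 16.0
ee_pos: [0.6057, -0.2425, 0.3662]
ee_rot: [[-0.092, 0.003, -0.996], [0.996, -0.0, -0.092], [-0.001, -1.0, -0.003]]
ft_force: [-0.9, 1.8, 2.7]
grip_width: 0.0079
```

```bash
python3 - <<'E'
from h import *
o=st(); railtcp()
E
```

```text
t 16.0 pos [ 0.6057 -0.2425  0.3662] F [-0.9  1.8  2.7] M [0.06 0.13 0.03] w 0.0079 j [-0.49  0.54  0.04  1.07  0.   -2.16]
railTCP [ 0.0021 -0.2104  0.2012] r 0.2012 ang 0.01 th -0.003 ytilt 0.001 zyaw-rail 0.002
F in tool [ 1.9 -2.7  0.7]
```

Aligned with almost no load. Tighten.

>>> apply_moves(
  series=[
    [[0,0.15,0],[0,0,0],-1],
    [[0,0.3,0],[0,0,0],-1],
    [[0,0.45,0],[0,0,0],-1],
    [[0,0.6,0],[0,0,0],-1],
    [[0,0.75,0],[0,0,0],-1],
    [[0,0.9,0],[0,0,0],-1],
    [[0,1.05,0],[0,0,0],-1],
    [[0,1.2,0],[0,0,0],-1],
    [[0,1.35,0],[0,0,0],-1],
    [[0,1.48,0],[0,0,0],-1],
  ],
)

```text
t: 17.0
ee_pos: [0.6038, -0.2411, 0.3661]
ee_rot: [[0.984, -0.002, -0.177], [0.177, 0.004, 0.984], [-0.002, -1.0, 0.004]]
ft_force: [-9.5, 5.3, 8.7]
grip_width: 0.0082
```

>>> apply_moves(
  series=[
    [[0,0.03,0],[0,0,0],-1],
    [[0,0.06,0],[0,0,0],-1],
    [[0,0.09,0],[0,0,0],-1],
    [[0,0.09,0],[0,0,0],-1],
  ],
)

```text
t: 17.4
ee_pos: [0.604, -0.2409, 0.3661]
ee_rot: [[0.995, -0.002, -0.096], [0.096, 0.003, 0.995], [-0.002, -1.0, 0.003]]
ft_force: [-7.3, 6.6, 8.5]
grip_width: 0.0081
```

```bash
python3 - <<'E'
from h import *
o=st(); railtcp()
E
```

```text
t 17.4 pos [ 0.604  -0.2409  0.3661] F [-7.3  6.6  8.5] M [1.21 1.83 0.83] w 0.0081 j [-0.49  0.54  0.04  1.07  0.   -0.59]
railTCP [ 0.0005 -0.2086  0.2011] r 0.2011 ang 0.003 th 0.002 ytilt -0.003 zyaw-rail -1.566
F in tool [-6.7 -8.5  7.3]
```

>>> apply_moves(
  series=[
    [[0,0,0],[0,0,0],-0.5],
    [[0,0,0],[0,0,0],0],
    [[0,0,0],[0,0,0],0],
    [[0,0,0],[0,-20,0],0],
    [[0,0,0],[0,-50,0],0],
    [[0,0,0],[0,-80,0],0],
    [[0,0,0],[0,-80,0],0],
  ],
)

```text
t: 18.1
ee_pos: [0.6065, -0.2432, 0.4509]
ee_rot: [[0.996, 0.01, -0.093], [0.093, -0.004, 0.996], [0.01, -1.0, -0.005]]
ft_force: [0.0, -0.1, 0.7]
grip_width: 0.0425
```

```bash
python3 - <<'E'
from h import *
o=st(); railtcp()
im=optics.snapshot("wrist"); overlay(o,im,-1,[0],1.5,250,180,140,120,5,"pics/r.png")
im=optics.snapshot("side"); cv2.imwrite("pics/r_s.png",cv2.resize(im[140:300,200:440,::-1],None,fx=3,fy=3,interpolation=cv2.INTER_CUBIC))
E
```

```text
t 18.1 pos [ 0.6065 -0.2432  0.4509] F [ 0.  -0.1  0.7] M [-0.01 -0.03 -0.02] w 0.0425 j [-0.49  0.5   0.19  1.25  0.   -0.59]
railTCP [ 0.0028 -0.2111  0.2859] r 0.2859 ang 0.01 th -0.01 ytilt 0.005 zyaw-rail -1.568
F in tool [ 0.  -0.7 -0.1]
```

View pics/r.png

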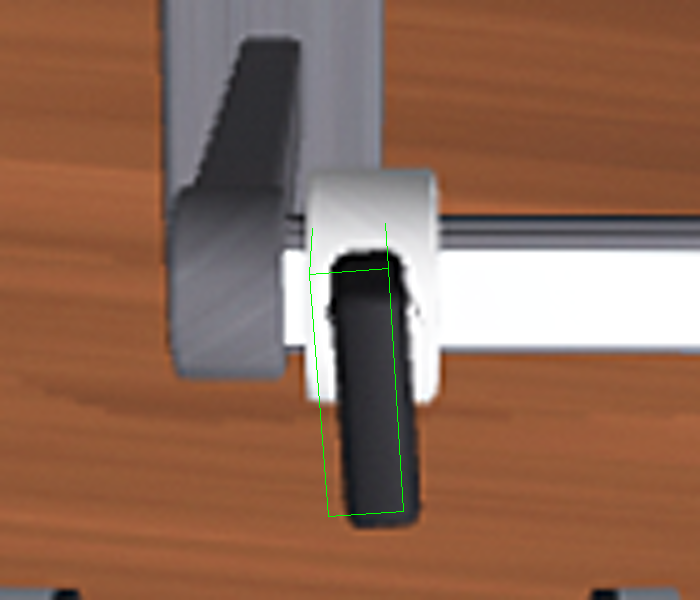

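View pics/r_s.png

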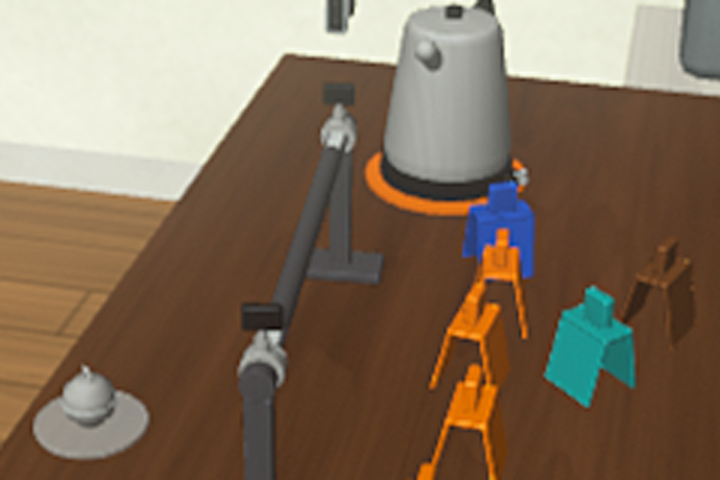

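```bash
python3 - <<'E'
from h import *
o=telemetry.get_obs()
for s,y in ((-1,-.19),):
    f=wproj(railpt(Q,[[-.0065,y,.1726],[.0065,y,.1726]]),o); print("flat pred crop rows",((f+.5-[250,180])*5).round(1).tolist())
    for l in (-.03,0,.03): print(l,((block(o,s,l,1.5)[:4]+.5-[250,180])*5).round(0).tolist())
# bar circle: flat z = sqrt(100-6.5^2)
print(np.sqrt(100-42.25))
# left pose at that time
o2=dict(ee_pos=np.array([.5669,.1754,.4504]),ee_rot=np.array([[0.996,0.008,-0.091],[0.091,0.001,0.996],[0.008,-1,0.001]]))
f=wproj(railpt(Q,[[-.0065,.19,.1726],[.0065,.19,.1726]]),o2); print("L flat",((f+.5-[270,200])*6).round(1).tolist())
for l in (-.03,0,.03): print(l,((block(o2,1,l,1.5)[:4]+.5-[270,200])*6).round(0).tolist())
E
```

```text
flat pred crop rows [[492.2, 261.9], [489.7, 352.4]]
-0.03 [[378.0, 281.0], [297.0, 286.0], [317.0, 535.0], [394.0, 530.0]]
0 [[378.0, 296.0], [297.0, 301.0], [317.0, 546.0], [394.0, 541.0]]
0.03 [[378.0, 311.0], [297.0, 316.0], [317.0, 557.0], [393.0, 552.0]]
7.599342076785332
L flat [[114.3, 184.4], [116.7, 291.5]]
-0.03 [[326.0, 207.0], [231.0, 213.0], [254.0, 507.0], [346.0, 501.0]]
0 [[326.0, 224.0], [231.0, 231.0], [255.0, 520.0], [345.0, 514.0]]
0.03 [[326.0, 242.0], [231.0, 248.0], [255.0, 533.0], [345.0, 527.0]]
```

```bash
python3 - <<'E'
from h import *
o=st()
im=optics.snapshot("wrist"); overlay(o,im,-1,[0],1.5,250,180,140,120,5,"pics/s.png")
f=wproj(railpt(Q,[[-.0065,-.19,.1726],[.0065,-.19,.1726]]),o); print("flat pred crop rows",((f+.5-[250,180])*5).round(1).tolist())
for l in (-.03,0,.03): print(l,((block(o,-1,l,1.5)[:4]+.5-[250,180])*5).round(0).tolist())
E
```

```text
t 18.2 pos [ 0.6058 -0.2428  0.4466] F [0.4 0.1 0.1] M [-0.   -0.01 -0.03] w 0.0428 j [-0.49  0.5   0.18  1.25  0.   -0.59]
flat pred crop rows [[492.2, 261.9], [489.7, 352.4]]
-0.03 [[378.0, 281.0], [297.0, 286.0], [317.0, 535.0], [394.0, 530.0]]
0 [[378.0, 296.0], [297.0, 301.0], [317.0, 546.0], [394.0, 541.0]]
0.03 [[378.0, 311.0], [297.0, 316.0], [317.0, 557.0], [393.0, 552.0]]
```

View pics/s.png

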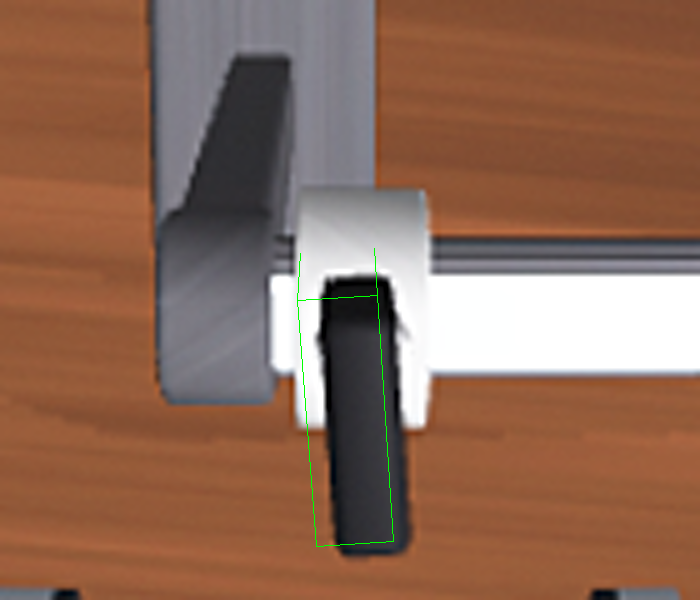

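```bash
cat >> h.py <<'E'
Q=(0.5858,-0.0332,0.094)
def grips_top(im):
    hsv=cv2.cvtColor(im,cv2.COLOR_RGB2HSV); 
    m=((hsv[:,:,0]>8)&(hsv[:,:,0]<20)&(hsv[:,:,1]>180)&(hsv[:,:,2]>200)).astype(np.uint8)
    n,l,s,c=cv2.connectedComponentsWithStats(m); out=[]
    for i in range(1,n):
        if s[i,4]<120 or s[i,4]>1200: continue
        pts=np.argwhere(l==i)[:,::-1].astype(float)
        w=np.array([unz("top",p,.068)[:2] for p in pts]); 
        (cx,cy),(a,b),ang=cv2.minAreaRect((w*1000).astype(np.float32))
        cc=w-w.mean(0); ev,V=np.linalg.eigh(cc.T@cc); v=V[:,1]*np.sign(V[1,1])
        out.append((round(cx/1000,4),round(cy/1000,4),round(a),round(b),round(float(np.arctan2(-v[0],v[1])),3),int(s[i,4])))
    return sorted(out,key=lambda r:-r[1])
E
python3 - <<'E'
from h import *
for f in ("pics/a_top.png",):
    for g in grips_top(cv2.imread(f)[:,:,::-1].copy()): print(g)
im=optics.snapshot("top"); cv2.imwrite("pics/t_top.png",im[:,:,::-1]); print()
for g in grips_top(im): print(g)
plan([.434,-.204,.40],tr(.09))
E
```

```text
(0.4394, 0.1883, 36, 60, 0.066, 315)
(0.4257, 0.046, 60, 34, -0.006, 312)
(0.4423, -0.09, 60, 34, -0.14, 312)
(0.434, -0.2018, 36, 61, 0.103, 322)
(0.5423, -0.4476, 96, 181, 1.301, 631)
(0.4566, -0.5265, 19, 94, 0.455, 183)

(0.4393, 0.1873, 33, 58, 0.064, 276)
(0.4244, 0.0447, 57, 31, -0.015, 298)
(0.4425, -0.0904, 59, 33, -0.15, 285)
(0.5414, -0.4492, 89, 179, 1.282, 534)
(0.4565, -0.5271, 19, 86, 0.454, 157)
rot [0.001, -1.568, 0.001] shift [-167.1, 44.6, 54.2] | pos [ 0.434 -0.204  0.4  ] j [-0.49  0.5   0.18  1.25  0.   -0.59]
```

View pics/t_top.png

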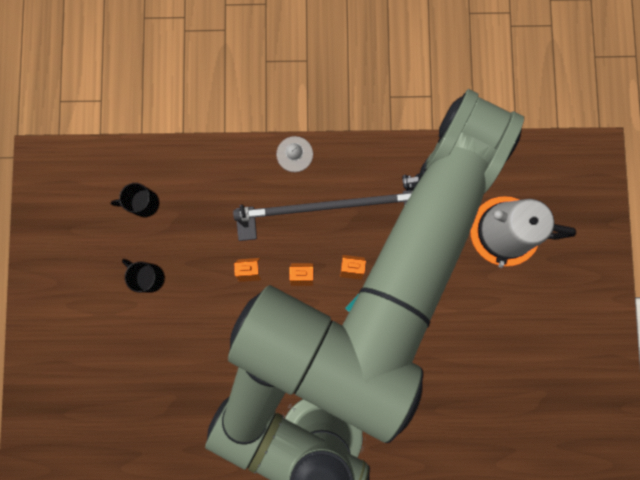

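>>> apply_moves(
  series=[
    [[0,-1.49,0],[-167,0,54],0],
    [[0,-1.49,0],[-167,0,54],0],
    [[0,-1.49,0],[-167,0,54],0],
    [[0,-1.49,0],[-167,0,54],0],
    [[0,-1.49,0],[-167,45,54],0],
    [[0,-1.49,0],[-167,45,54],0],
    [[0,-1.49,0],[-167,45,54],0],
    [[0,-1.49,0],[-167,45,54],0],
    [[0,-1.49,0],[-167,45,54],0],
    [[0,-1.49,0],[-167,45,54],0],
  ],
)

```text
t: 19.3
ee_pos: [0.4339, -0.204, 0.3992]
ee_rot: [[-0.018, 0.001, -1.0], [1.0, 0.001, -0.018], [0.001, -1.0, -0.001]]
ft_force: [0.5, 0.6, 0.2]
grip_width: 0.0427
```

```bash
cat >> h.py <<'E'
def gripcorners(x,y,yaw):
    P3=[[-17,-30,68],[17,-30,68],[17,30,68],[-17,30,68],[-6,-15,97],[6,-15,97],[6,15,97],[-6,15,97]]
    return Rot.from_euler("z",yaw).apply(np.array(P3)/1000)+[x,y,0]
def goverlay(o,im,g,fn):
    im=im[:,:,::-1].copy(); b=wproj(gripcorners(*g),o)
    for i,j in((0,1),(1,2),(2,3),(3,0),(4,5),(5,6),(6,7),(7,4)): cv2.line(im,tuple(b[i].round().astype(int).tolist()),tuple(b[j].round().astype(int).tolist()),(0,255,0),1)
    x0=int(np.clip(b[:,0].mean()-110,0,420)); y0=int(np.clip(b[:,1].mean()-110,0,260))
    cv2.imwrite(fn,cv2.resize(im[y0:y0+220,x0:x0+220],None,fx=2.5,fy=2.5,interpolation=cv2.INTER_CUBIC))
E
python3 - <<'E'
from h import *
o=st()
im=optics.snapshot("wrist"); goverlay(o,im,(.434,-.202,.103),"pics/u.png")
plan([.434,-.202,.245],tr(.103))
E
```

```text
t 19.3 pos [ 0.4339 -0.204   0.3992] F [0.5 0.6 0.2] M [-0.02  0.01 -0.02] w 0.0427 j [-0.59  0.2  -0.38  0.99  0.   -2.18]
rot [0.001, -0.082, 0.001] shift [1.9, 154.2, -0.0] | pos [ 0.434 -0.202  0.245] j [-0.59  0.2  -0.38  0.99  0.   -2.19]
```

View pics/u.png

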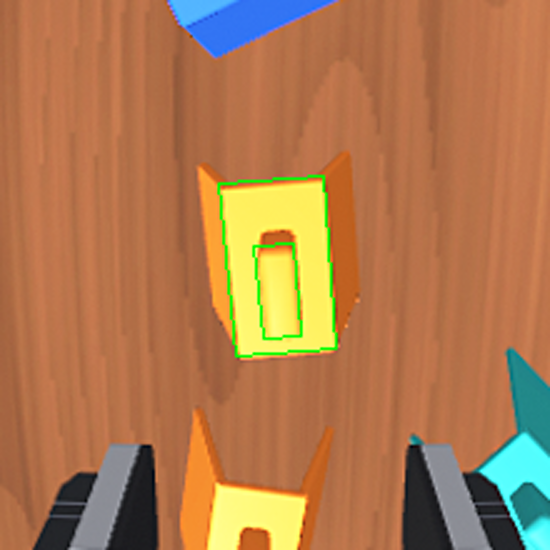

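>>> apply_moves(
  series=[
    [[0,-0.08,0],[2,40,0],0],
    [[0,-0.08,0],[2,80,0],0],
    [[0,-0.08,0],[2,120,0],0],
    [[0,-0.08,0],[2,142,0],0],
    [[0,-0.08,0],[2,142,0],0],
    [[0,-0.08,0],[2,142,0],0],
  ],
)

```text
t: 19.95
ee_pos: [0.4345, -0.2022, 0.2583]
ee_rot: [[-0.091, 0.001, -0.996], [0.996, 0.001, -0.091], [0.001, -1.0, -0.001]]
ft_force: [0.2, 1.1, -0.3]
grip_width: 0.0427
```

```bash
python3 - <<'E'
from h import *
o=st()
im=optics.snapshot("wrist"); cv2.imwrite("pics/v.png",im[200:440,160:480,::-1])
plan([.434,-.202,.245],tr(.103))
E
```

```text
t 19.95 pos [ 0.4345 -0.2022  0.2583] F [ 0.2  1.1 -0.3] M [-0.03 -0.04  0.02] w 0.0427 j [-0.59  0.36 -0.57  0.64  0.   -2.25]
rot [0.003, -0.012, -0.001] shift [0.6, 14.2, 1.0] | pos [ 0.434 -0.202  0.245] j [-0.59  0.36 -0.57  0.64  0.   -2.25]
```

View pics/v.png

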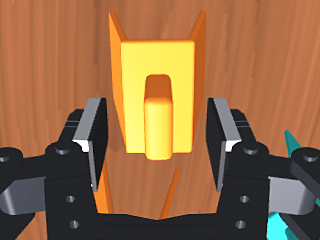

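>>> apply_moves(
  series=[
    [[0,-0.01,0],[0,12,1],0],
    [[0,-0.01,0],[0,12,1],0],
    [[0,-0.01,0],[0,12,1],-0.5],
    [[0,-0.01,0],[0,12,1],-1],
    [[0,-0.01,0],[0,12,1],-1],
    [[0,-0.01,0],[0,12,1],-1],
    [[0,-0.01,0],[0,12,1],-1],
  ],
)

```text
t: 20.7
ee_pos: [0.4342, -0.2027, 0.2474]
ee_rot: [[-0.102, 0.004, -0.995], [0.995, -0.001, -0.102], [-0.002, -1.0, -0.004]]
ft_force: [-0.2, 0.3, 5.4]
grip_width: 0.0111
```

```bash
python3 - <<'E'
from h import *
o=st()
plan(railpt(Q,[0,-.145,.47])[0],tr(Q[2]))
E
```

```text
t 20.7 pos [ 0.4342 -0.2027  0.2474] F [-0.2  0.3  5.4] M [0.09 0.09 0.01] w 0.0111 j [-0.59  0.37 -0.59  0.61  0.   -2.26]
rot [0.004, 0.008, -0.002] shift [7.8, -221.9, -167.8] | pos [ 0.5994 -0.1776  0.47  ] j [-0.59  0.37 -0.59  0.61  0.   -2.26]
```

>>> apply_moves(
  series=[
    [[0,0,0],[0,-40,0],-1],
    [[0,0,0],[0,-80,0],-1],
    [[0,0,0],[0,-120,0],-1],
    [[0,0,0],[0,-160,0],-1],
    [[0,0,0],[0,-200,0],-1],
    [[0,0,0],[0,-222,0],-1],
    [[0,0,0],[3,-222,-50],-1],
    [[0,0,0],[5,-222,-100],-1],
    [[0,0.01,0],[8,-222,-150],-1],
    [[0,0.01,0],[8,-222,-168],-1],
  ],
)

```text
t: 21.7
ee_pos: [0.6026, -0.1761, 0.4677]
ee_rot: [[-0.094, 0.003, -0.996], [0.996, 0.0, -0.094], [0.0, -1.0, -0.003]]
ft_force: [-0.1, 0.6, -1.2]
grip_width: 0.0115
```

```bash
python3 - <<'E'
from h import *
o=st();railtcp()
im=optics.snapshot("wrist"); cv2.imwrite("pics/w.png",im[:,:,::-1])
plan(railpt(Q,[0,-.145,.37])[0],tr(Q[2]))
E
```

```text
t 21.7 pos [ 0.6026 -0.1761  0.4677] F [-0.1  0.6 -1.2] M [-0.04  0.07 -0.01] w 0.0115 j [-0.4   0.45  0.15  1.27  0.   -2.07]
railTCP [ 0.0033 -0.1439  0.3027] r 0.3027 ang 0.011 th -0.003 ytilt -0.0 zyaw-rail 0.0
F in tool [0.6 1.2 0. ]
rot [0.003, 0.001, 0.0] shift [-1.1, 97.2, 4.5] | pos [ 0.5994 -0.1776  0.37  ] j [-0.4   0.45  0.15  1.27  0.   -2.07]
```

View pics/w.png

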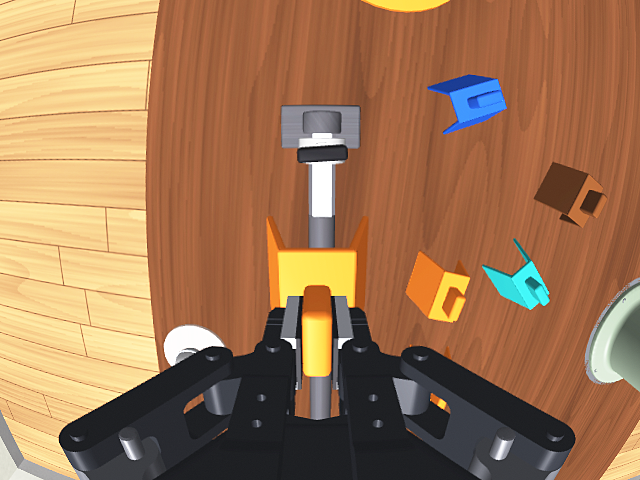

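>>> apply_moves(
  series=[
    [[0,0,0],[-1,0,4],-1],
    [[0,0,0],[-1,10,4],-1],
    [[0,0,0],[-1,40,4],-1],
    [[0,0,0],[-1,70,4],-1],
    [[0,0,0],[-1,95,4],-1],
    [[0,0,0],[-1,95,4],-1],
  ],
)

```text
t: 22.35
ee_pos: [0.5937, -0.1787, 0.3707]
ee_rot: [[-0.091, -0.002, -0.996], [0.996, 0.002, -0.091], [0.002, -1.0, 0.001]]
ft_force: [-0.6, -0.2, 0.0]
grip_width: 0.0112
```

```bash
python3 - <<'E'
from h import *
o=st();railtcp()
im=optics.snapshot("side"); cv2.imwrite("pics/x.png",cv2.resize(im[140:300,240:440,::-1],None,fx=3.5,fy=3.5,interpolation=cv2.INTER_CUBIC))
plan(railpt(Q,[0,-.145,.3595])[0],tr(Q[2]))
E
```

```text
t 22.35 pos [ 0.5937 -0.1787  0.3707] F [-0.6 -0.2  0. ] M [ 0.    0.04 -0.02] w 0.0112 j [-0.41  0.48 -0.05  1.05  0.   -2.07]
railTCP [-0.0058 -0.1456  0.2057] r 0.2058 ang -0.028 th 0.001 ytilt -0.002 zyaw-rail -0.003
F in tool [-0.2 -0.   0.6]
rot [-0.0, -0.003, 0.001] shift [0.7, 13.4, -5.4] | pos [ 0.5994 -0.1776  0.3595] j [-0.41  0.48 -0.04  1.05  0.   -2.07]
```

View pics/x.png

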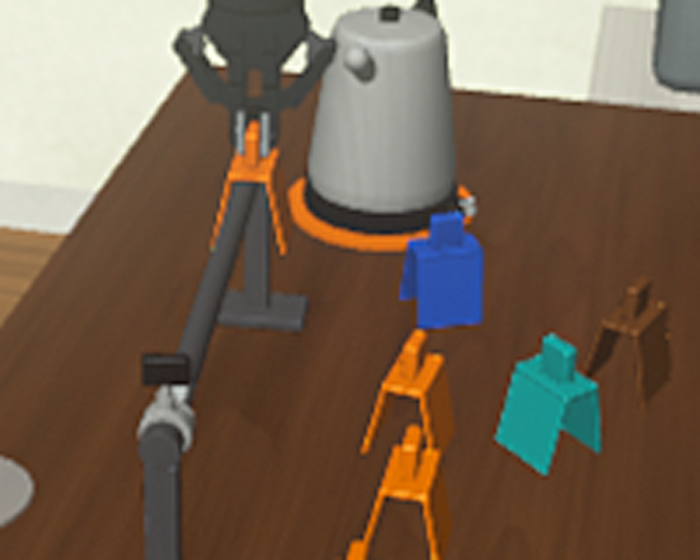

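>>> apply_moves(
  series=[
    [[0,0,0],[1,0,-5],-1],
    [[0,0,0],[1,0,-5],-1],
    [[0,0,0],[1,6,-5],-1],
    [[0,0,0],[1,8,-5],-1],
    [[0,0,0],[1,8,-5],-1],
  ],
)

```text
t: 22.9
ee_pos: [0.6005, -0.1771, 0.3655]
ee_rot: [[-0.092, 0.002, -0.996], [0.996, -0.0, -0.092], [-0.0, -1.0, -0.002]]
ft_force: [-0.0, -0.8, -0.9]
grip_width: 0.0114
```

```bash
python3 - <<'E'
from h import *
o=st();railtcp()
plan(railpt(Q,[0,-.145,.3595])[0],tr(Q[2]))
E
```

```text
t 22.9 pos [ 0.6005 -0.1771  0.3655] F [-0.  -0.8 -0.9] M [0.02 0.04 0.05] w 0.0114 j [-0.4   0.49 -0.04  1.04  0.   -2.07]
railTCP [ 0.0011 -0.1446  0.2005] r 0.2006 ang 0.006 th -0.002 ytilt 0.0 zyaw-rail -0.002
F in tool [-0.8  0.9  0.1]
rot [0.002, -0.002, -0.0] shift [-0.4, 6.0, 1.1] | pos [ 0.5994 -0.1776  0.3595] j [-0.4   0.49 -0.04  1.04  0.   -2.07]
```

>>> apply_moves(
  series=[
    [[0,0,0],[0,3,1],-1],
    [[0,0,0],[0,6,1],-1],
    [[0,0,0],[0,6,1],-1],
    [[0,0,0],[0,6,1],-1],
  ],
)

```text
t: 23.3
ee_pos: [0.5997, -0.1773, 0.3598]
ee_rot: [[-0.092, 0.003, -0.996], [0.996, -0.0, -0.092], [-0.0, -1.0, -0.003]]
ft_force: [0.2, -0.4, -0.8]
grip_width: 0.0112
```

```bash
python3 - <<'E'
from h import *
o=st();railtcp()
E
```

```text
t 23.3 pos [ 0.5997 -0.1773  0.3598] F [ 0.2 -0.4 -0.8] M [0.02 0.02 0.02] w 0.0112 j [-0.41  0.49 -0.05  1.02  0.   -2.07]
railTCP [ 0.0003 -0.1447  0.1948] r 0.1948 ang 0.002 th -0.003 ytilt 0.0 zyaw-rail -0.002
F in tool [-0.4  0.8 -0.1]
```

Not touching yet; 1 mm steps.

>>> apply_moves(
  series=[
    [[0,0,0],[0,1,0],-1],
    [[0,0,0],[0,2,0],-1],
    [[0,0,0],[0,2,0],-1],
    [[0,0,0],[0,2,0],-1],
  ],
)

```text
t: 23.7
ee_pos: [0.5996, -0.1772, 0.3595]
ee_rot: [[-0.092, 0.004, -0.996], [0.996, -0.001, -0.092], [-0.001, -1.0, -0.004]]
ft_force: [-2.9, 1.3, 8.2]
grip_width: 0.0111
```

Contact at the expected height. Release and rise.

>>> apply_moves(
  series=[
    [[0,0,0],[0,1,0],-0.7],
    [[0,0,0],[0,1,0],-0.5],
    [[0,0,0],[0,0,0],-0.3],
    [[0,0,0],[0,0,0],-0.2],
    [[0,0,0],[0,-15,0],0],
    [[0,0,0],[0,-40,0],0],
    [[0,0,0],[0,-70,0],0],
    [[0,0,0],[0,-80,0],0],
  ],
)

```text
t: 24.5
ee_pos: [0.6001, -0.1775, 0.441]
ee_rot: [[-0.092, 0.007, -0.996], [0.996, -0.002, -0.092], [-0.003, -1.0, -0.007]]
ft_force: [0.5, -0.2, 0.2]
grip_width: 0.0426
```

```bash
python3 - <<'E'
from h import *
o=st();railtcp()
im=optics.snapshot("side"); cv2.imwrite("pics/y.png",cv2.resize(im[140:300,240:440,::-1],None,fx=3.5,fy=3.5,interpolation=cv2.INTER_CUBIC))
im=optics.snapshot("wrist"); cv2.imwrite("pics/y_w.png",im[:,:,::-1])
im=optics.snapshot("top")
for g in grips_top(im): print(g)
plan([.4424,-.0902,.40],tr(-.14))
E
```

```text
t 24.5 pos [ 0.6001 -0.1775  0.441 ] F [ 0.5 -0.2  0.2] M [ 0.01 -0.03  0.02] w 0.0426 j [-0.41  0.45  0.08  1.2   0.   -2.07]
railTCP [ 0.0007 -0.145   0.276 ] r 0.276 ang 0.003 th -0.007 ytilt 0.003 zyaw-rail -0.002
F in tool [-0.2 -0.2 -0.5]
(0.4393, 0.1873, 33, 58, 0.072, 279)
(0.4244, 0.0447, 57, 31, -0.015, 299)
(0.5421, -0.4471, 94, 179, 1.291, 583)
(0.456, -0.5261, 19, 88, 0.452, 163)
rot [0.003, 0.232, -0.001] shift [101.2, 37.2, 148.6] | pos [ 0.4424 -0.0902  0.4   ] j [-0.41  0.45  0.08  1.2   0.   -2.07]
```

View pics/y.png

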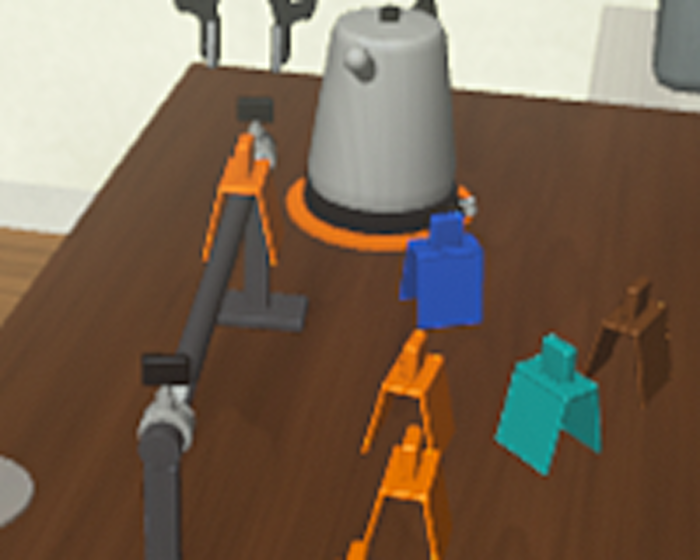

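View pics/y_w.png

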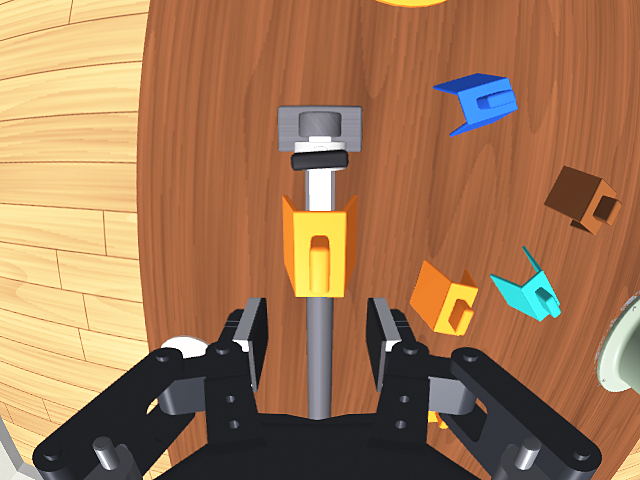

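>>> apply_moves(
  series=[
    [[0,0.23,0],[101,0,149],0],
    [[0,0.23,0],[101,0,149],0],
    [[0,0.23,0],[101,0,149],0],
    [[0,0.23,0],[101,37,149],0],
    [[0,0.23,0],[101,37,149],0],
    [[0,0.23,0],[101,37,149],0],
    [[0,0.23,0],[101,37,149],0],
  ],
)

```text
t: 25.35
ee_pos: [0.4436, -0.0912, 0.4011]
ee_rot: [[0.137, 0.005, -0.99], [0.991, -0.001, 0.137], [-0.001, -1.0, -0.005]]
ft_force: [0.8, -0.2, 0.3]
grip_width: 0.0429
```

```bash
python3 - <<'E'
from h import *
o=st()
im=optics.snapshot("wrist"); goverlay(o,im,(.4424,-.0902,-.14),"pics/z.png")
plan([.4424,-.0902,.247],tr(-.14))
E
```

```text
t 25.35 pos [ 0.4436 -0.0912  0.4011] F [ 0.8 -0.2  0.3] M [-0.03  0.03 -0.04] w 0.0429 j [-0.37  0.15 -0.44  0.98  0.   -1.8 ]
rot [0.006, 0.002, -0.001] shift [1.1, 154.5, 2.5] | pos [ 0.4424 -0.0902  0.247 ] j [-0.37  0.15 -0.44  0.98  0.   -1.8 ]
```

View pics/z.png

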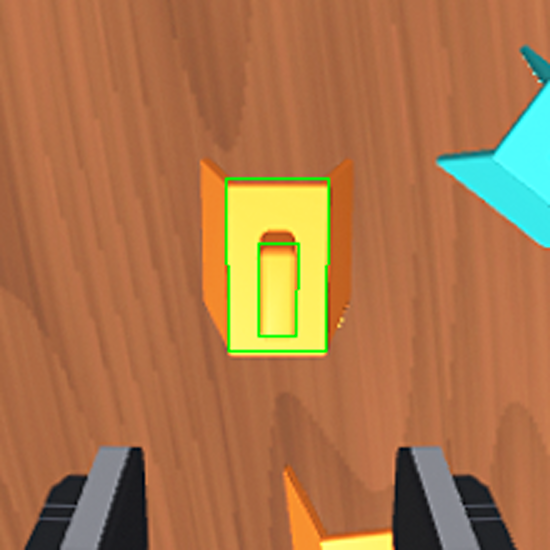

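>>> apply_moves(
  series=[
    [[0,0,0],[1,40,2],0],
    [[0,0,0],[1,80,2],0],
    [[0,0,0],[1,120,2],0],
    [[0,0,0],[1,142,2],0],
    [[0,0,0],[1,142,2],0],
    [[0,0,0],[1,142,2],0],
  ],
)

```text
t: 26.0
ee_pos: [0.442, -0.0899, 0.2591]
ee_rot: [[0.138, 0.004, -0.99], [0.99, -0.001, 0.138], [-0.0, -1.0, -0.004]]
ft_force: [0.4, -0.4, 0.6]
grip_width: 0.043
```

```bash
python3 - <<'E'
from h import *
o=st()
plan([.4424,-.0902,.247],tr(-.14))
E
```

```text
t 26.0 pos [ 0.442  -0.0899  0.2591] F [ 0.4 -0.4  0.6] M [ 0.01 -0.01  0.02] w 0.043 j [-0.36  0.31 -0.64  0.61  0.   -1.8 ]
rot [0.004, 0.002, -0.0] shift [-0.2, 12.1, -0.4] | pos [ 0.4424 -0.0902  0.247 ] j [-0.36  0.31 -0.64  0.61  0.   -1.8 ]
```

>>> apply_moves(
  series=[
    [[0,0,0],[0,12,0],0],
    [[0,0,0],[0,12,0],0],
    [[0,0,0],[0,12,0],-0.5],
    [[0,0,0],[0,12,0],-1],
    [[0,0,0],[0,12,0],-1],
    [[0,0,0],[0,12,0],-1],
    [[0,0,0],[0,12,0],-1],
  ],
)

```text
t: 26.7
ee_pos: [0.4413, -0.0895, 0.2475]
ee_rot: [[0.137, 0.005, -0.991], [0.991, -0.001, 0.137], [-0.0, -1.0, -0.005]]
ft_force: [0.5, 0.1, 6.5]
grip_width: 0.0114
```

```bash
python3 - <<'E'
from h import *
o=st()
plan(railpt(Q,[0,-.05,.47])[0],tr(Q[2]))
E
```

```text
t 26.7 pos [ 0.4413 -0.0895  0.2475] F [0.5 0.1 6.5] M [ 0.06  0.1  -0.03] w 0.0114 j [-0.36  0.33 -0.66  0.58  0.   -1.8 ]
rot [0.005, -0.232, -0.001] shift [26.8, -221.7, -148.1] | pos [ 0.5905 -0.083   0.47  ] j [-0.36  0.33 -0.66  0.58  0.   -1.8 ]
```

>>> apply_moves(
  series=[
    [[0,0,0],[0,-40,0],-1],
    [[0,0,0],[0,-80,0],-1],
    [[0,0,0],[0,-120,0],-1],
    [[0,0,0],[0,-160,0],-1],
    [[0,0,0],[0,-200,0],-1],
    [[0,0,0],[0,-222,0],-1],
    [[0,-0.1,0],[10,-222,-50],-1],
    [[0,-0.2,0],[20,-222,-100],-1],
    [[0,-0.23,0],[27,-222,-135],-1],
    [[0,-0.23,0],[27,-222,-148],-1],
  ],
)

```text
t: 27.7
ee_pos: [0.5929, -0.0822, 0.4679]
ee_rot: [[-0.094, 0.003, -0.996], [0.996, 0.0, -0.094], [-0.0, -1.0, -0.003]]
ft_force: [-0.4, -0.7, 0.1]
grip_width: 0.0112
```

>>> apply_moves(
  series=[
    [[0,0,0],[0,0,0],-1],
    [[0,0,0],[0,0,0],-1],
  ],
)

```text
t: 27.9
ee_pos: [0.5897, -0.0826, 0.4683]
ee_rot: [[-0.092, 0.001, -0.996], [0.996, 0.0, -0.092], [0.0, -1.0, -0.001]]
ft_force: [-0.6, 0.2, -1.3]
grip_width: 0.0113
```

```bash
python3 - <<'E'
from h import *
o=st();railtcp()
plan(railpt(Q,[0,-.05,.37])[0],tr(Q[2]))
E
```

```text
t 27.9 pos [ 0.5897 -0.0826  0.4683] F [-0.6  0.2 -1.3] M [0.05 0.05 0.05] w 0.0113 j [-0.26  0.38  0.05  1.24  0.   -1.93]
railTCP [-0.0007 -0.0495  0.3033] r 0.3033 ang -0.002 th -0.001 ytilt -0.0 zyaw-rail -0.002
F in tool [0.2 1.3 0.6]
rot [0.001, -0.002, 0.0] shift [-0.5, 98.3, -0.6] | pos [ 0.5905 -0.083   0.37  ] j [-0.26  0.38  0.05  1.24  0.   -1.93]
```

Centred over the bar; lower.

>>> apply_moves(
  series=[
    [[0,0,0],[0,30,-1],-1],
    [[0,0,0],[0,60,-1],-1],
    [[0,0,0],[0,85,-1],-1],
    [[0,0,0],[0,98,-1],-1],
    [[0,0,0],[0,98,-1],-1],
    [[0,0,0],[0,98,-1],-1],
    [[0,0,0],[0,98,-1],-1],
  ],
)

```text
t: 28.6
ee_pos: [0.5914, -0.0827, 0.3722]
ee_rot: [[-0.092, 0.004, -0.996], [0.996, -0.001, -0.092], [-0.001, -1.0, -0.004]]
ft_force: [-0.2, -0.0, -0.9]
grip_width: 0.0114
```

```bash
python3 - <<'E'
from h import *
o=st();railtcp()
plan(railpt(Q,[0,-.05,.3595])[0],tr(Q[2]))
E
```

```text
t 28.6 pos [ 0.5914 -0.0827  0.3722] F [-0.2 -0.  -0.9] M [0.1  0.04 0.02] w 0.0114 j [-0.26  0.43 -0.12  1.02  0.   -1.93]
railTCP [ 0.0009 -0.0498  0.2072] r 0.2072 ang 0.004 th -0.004 ytilt 0.001 zyaw-rail -0.002
F in tool [0.  0.9 0.2]
rot [0.004, -0.002, -0.001] shift [-0.1, 12.7, 1.0] | pos [ 0.5905 -0.083   0.3595] j [-0.26  0.43 -0.12  1.02  0.   -1.93]
```

>>> apply_moves(
  series=[
    [[0,0,0],[0,5,1],-1],
    [[0,0,0],[0,9,1],-1],
    [[0,0,0],[0,12,1],-1],
    [[0,0,0],[0,13,1],-1],
    [[0,0,0],[0,13,1],-1],
    [[0,0,0],[0,13,1],-1],
  ],
)

```text
t: 29.2
ee_pos: [0.5907, -0.0819, 0.3616]
ee_rot: [[-0.093, 0.007, -0.996], [0.996, 0.0, -0.093], [-0.0, -1.0, -0.007]]
ft_force: [-4.8, 5.3, 19.6]
grip_width: 0.0113
```

```bash
python3 - <<'E'
from h import *
o=st();railtcp()
E
```

```text
t 29.2 pos [ 0.5907 -0.0819  0.3616] F [-4.8  5.3 19.6] M [ 0.75  1.27 -0.19] w 0.0113 j [-0.26  0.44 -0.14  0.99  0.   -1.93]
railTCP [ 0.0003 -0.0489  0.1966] r 0.1966 ang 0.001 th -0.007 ytilt 0.0 zyaw-rail -0.001
F in tool [  5.7 -19.7   4.1]
```

>>> apply_moves(
  series=[
    [[0,0,0],[0,-1.5,0],-1],
    [[0,0,0],[0,-1.5,0],-0.8],
    [[0,0,0],[0,-1.5,0],-0.5],
    [[0,0,0],[0,-1.5,0],-0.2],
    [[0,0,0],[0,-1.5,0],-0.1],
    [[0,0,0],[0,-15,0],0],
    [[0,0,0],[0,-40,0],0],
    [[0,0,0],[0,-70,0],0],
    [[0,0,0],[0,-80,0],0],
  ],
)

```text
t: 30.1
ee_pos: [0.5909, -0.083, 0.4405]
ee_rot: [[-0.092, 0.006, -0.996], [0.996, -0.001, -0.092], [-0.002, -1.0, -0.006]]
ft_force: [1.2, -0.2, -0.6]
grip_width: 0.0428
```

```bash
python3 - <<'E'
from h import *
o=st();railtcp()
im=optics.snapshot("side"); cv2.imwrite("pics/aa.png",cv2.resize(im[140:300,240:440,::-1],None,fx=3.5,fy=3.5,interpolation=cv2.INTER_CUBIC))
im=optics.snapshot("top")
for g in grips_top(im): print(g)
plan([.4250,.0453,.40],tr(-.01))
E
```

```text
t 30.1 pos [ 0.5909 -0.083   0.4405] F [ 1.2 -0.2 -0.6] M [ 0.02 -0.04  0.04] w 0.0428 j [-0.26  0.39 -0.    1.17  0.   -1.93]
railTCP [ 0.0004 -0.0501  0.2755] r 0.2755 ang 0.002 th -0.006 ytilt 0.002 zyaw-rail -0.002
F in tool [-0.3  0.6 -1.2]
(0.4392, 0.1873, 34, 58, 0.067, 287)
(0.4246, 0.0577, 31, 31, 1.095, 146)
(0.5425, -0.4475, 96, 179, 1.292, 591)
(0.4571, -0.5276, 19, 92, 0.459, 171)
rot [0.006, 0.102, -0.001] shift [143.0, 38.1, 153.5] | pos [0.425  0.0453 0.4   ] j [-0.26  0.39 -0.01  1.17  0.   -1.93]
```

View pics/aa.png

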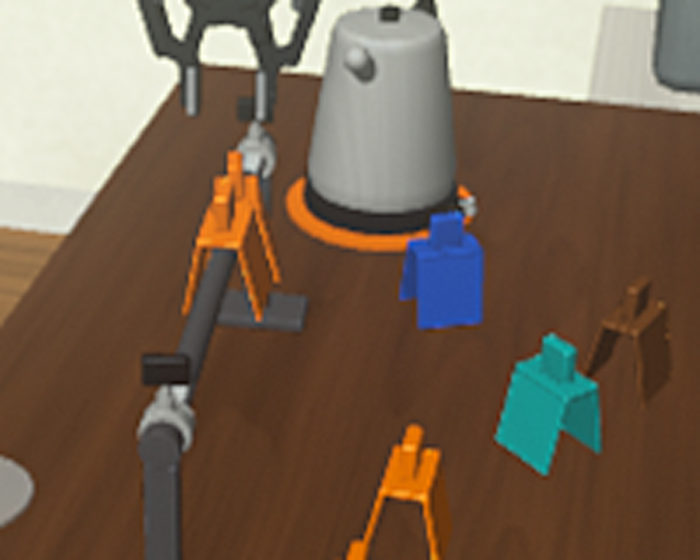

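Two hung (second slightly tilted by perspective). On to grip 2.

>>> apply_moves(
  series=[
    [[0,0.1,0],[143,0,153],0],
    [[0,0.1,0],[143,0,153],0],
    [[0,0.1,0],[143,0,153],0],
    [[0,0.1,0],[143,20,153],0],
    [[0,0.1,0],[143,38,153],0],
    [[0,0.1,0],[143,38,153],0],
    [[0,0.1,0],[143,38,153],0],
  ],
)

```text
t: 30.9
ee_pos: [0.425, 0.0454, 0.3989]
ee_rot: [[0.007, 0.002, -1.0], [1.0, -0.001, 0.007], [-0.0, -1.0, -0.002]]
ft_force: [0.9, 0.4, 0.2]
grip_width: 0.0424
```

```bash
python3 - <<'E'
from h import *
o=st()
im=optics.snapshot("wrist"); goverlay(o,im,(.425,.0453,-.01),"pics/ab.png"); cv2.imwrite("pics/ab_full.png",im[:,:,::-1])
plan([.425,.0453,.247],tr(-.01))
E
```

```text
t 30.9 pos [0.425  0.0454 0.3989] F [0.9 0.4 0.2] M [ 0.01 -0.02  0.03] w 0.0424 j [-0.07  0.1  -0.5   0.97 -0.   -1.63]
rot [0.003, 0.002, -0.001] shift [0.3, 152.5, 1.3] | pos [0.425  0.0453 0.247 ] j [-0.07  0.1  -0.5   0.97 -0.   -1.63]
```

View pics/ab.png

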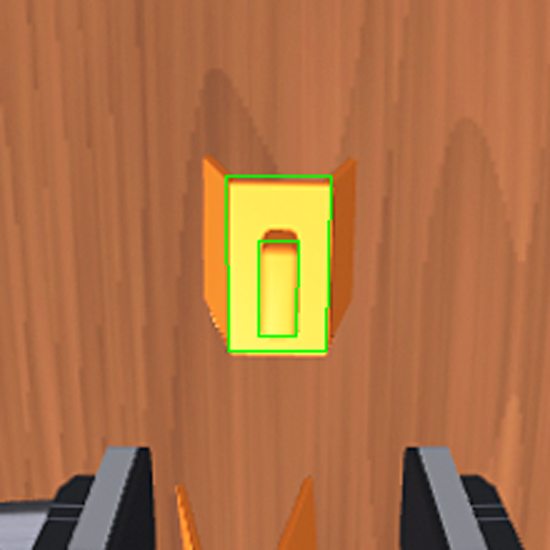

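View pics/ab_full.png

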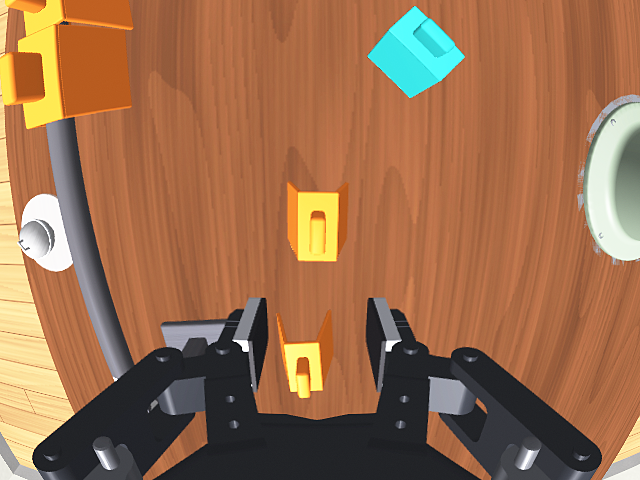

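>>> apply_moves(
  series=[
    [[0,0,0],[0,40,1],0],
    [[0,0,0],[0,80,1],0],
    [[0,0,0],[0,120,1],0],
    [[0,0,0],[0,140,1],0],
    [[0,0,0],[0,140,1],0],
    [[0,0,0],[0,140,1],0],
  ],
)

```text
t: 31.55
ee_pos: [0.4256, 0.0449, 0.2599]
ee_rot: [[0.009, 0.003, -1.0], [1.0, -0.0, 0.009], [-0.0, -1.0, -0.003]]
ft_force: [0.5, -0.1, -0.2]
grip_width: 0.0428
```

```bash
python3 - <<'E'
from h import *
o=st()
plan([.425,.0453,.247],tr(-.01))
E
```

```text
t 31.55 pos [0.4256 0.0449 0.2599] F [ 0.5 -0.1 -0.2] M [-0.07 -0.03  0.01] w 0.0428 j [-0.07  0.27 -0.7   0.6  -0.   -1.63]
rot [0.003, 0.001, -0.0] shift [0.4, 12.9, 0.7] | pos [0.425  0.0453 0.247 ] j [-0.07  0.27 -0.7   0.6  -0.   -1.63]
```

>>> apply_moves(
  series=[
    [[0,0,0],[0,13,1],0],
    [[0,0,0],[0,13,1],0],
    [[0,0,0],[0,13,1],-0.5],
    [[0,0,0],[0,13,1],-1],
    [[0,0,0],[0,13,1],-1],
    [[0,0,0],[0,13,1],-1],
    [[0,0,0],[0,13,1],-1],
  ],
)

```text
t: 32.25
ee_pos: [0.424, 0.0455, 0.2476]
ee_rot: [[0.007, 0.005, -1.0], [1.0, -0.0, 0.007], [-0.0, -1.0, -0.005]]
ft_force: [-0.9, -0.2, 6.8]
grip_width: 0.011
```

```bash
python3 - <<'E'
from h import *
o=st()
plan(railpt(Q,[0,.045,.47])[0],tr(Q[2]))
E
```

```text
t 32.25 pos [0.424  0.0455 0.2476] F [-0.9 -0.2  6.8] M [0.03 0.25 0.06] w 0.011 j [-0.07  0.29 -0.72  0.56 -0.   -1.63]
rot [0.005, -0.101, -0.001] shift [-32.8, -221.6, -158.9] | pos [0.5816 0.0116 0.47  ] j [-0.07  0.29 -0.72  0.56 -0.   -1.63]
```

>>> apply_moves(
  series=[
    [[0,0,0],[0,-40,0],-1],
    [[0,0,0],[0,-80,0],-1],
    [[0,0,0],[0,-120,0],-1],
    [[0,0,0],[0,-160,0],-1],
    [[0,0,0],[0,-200,0],-1],
    [[0,0,0],[0,-222,0],-1],
    [[0,-0.05,0],[-10,-222,-45],-1],
    [[0,-0.1,0],[-20,-222,-90],-1],
    [[0,-0.1,0],[-33,-222,-135],-1],
    [[0,-0.1,0],[-33,-222,-159],-1],
  ],
)

```text
t: 33.25
ee_pos: [0.5841, 0.01, 0.4686]
ee_rot: [[-0.091, 0.004, -0.996], [0.996, -0.001, -0.091], [-0.001, -1.0, -0.004]]
ft_force: [0.7, -0.1, -1.2]
grip_width: 0.011
```

>>> apply_moves(
  series=[
    [[0,0,0],[0,0,0],-1],
    [[0,0,0],[0,0,0],-1],
  ],
)

```text
t: 33.45
ee_pos: [0.5812, 0.0114, 0.4682]
ee_rot: [[-0.092, 0.001, -0.996], [0.996, -0.0, -0.092], [-0.0, -1.0, -0.001]]
ft_force: [-0.9, 0.8, -0.4]
grip_width: 0.0111
```

```bash
python3 - <<'E'
from h import *
o=st();railtcp()
plan(railpt(Q,[0,.045,.37])[0],tr(Q[2]))
E
```

```text
t 33.45 pos [0.5812 0.0114 0.4682] F [-0.9  0.8 -0.4] M [-0.08  0.03  0.01] w 0.0111 j [-0.11  0.35  0.01  1.23 -0.   -1.77]
railTCP [-0.0004  0.0448  0.3032] r 0.3032 ang -0.001 th -0.001 ytilt 0.0 zyaw-rail -0.002
F in tool [0.9 0.4 0.8]
rot [0.001, -0.002, -0.0] shift [0.2, 98.2, -0.3] | pos [0.5816 0.0116 0.37  ] j [-0.11  0.35  0.01  1.23 -0.   -1.77]
```

>>> apply_moves(
  series=[
    [[0,0,0],[0,30,0],-1],
    [[0,0,0],[0,60,0],-1],
    [[0,0,0],[0,85,0],-1],
    [[0,0,0],[0,98,0],-1],
    [[0,0,0],[0,98,0],-1],
    [[0,0,0],[0,98,0],-1],
    [[0,0,0],[0,98,0],-1],
  ],
)

```text
t: 34.15
ee_pos: [0.5821, 0.0114, 0.3726]
ee_rot: [[-0.092, 0.005, -0.996], [0.996, -0.001, -0.092], [-0.001, -1.0, -0.005]]
ft_force: [1.2, 0.2, -1.0]
grip_width: 0.011
```

```bash
python3 - <<'E'
from h import *
o=st();railtcp()
plan(railpt(Q,[0,.045,.361])[0],tr(Q[2]))
E
```

```text
t 34.15 pos [0.5821 0.0114 0.3726] F [ 1.2  0.2 -1. ] M [0.01 0.03 0.02] w 0.011 j [-0.11  0.41 -0.16  1.   -0.   -1.77]
railTCP [0.0005 0.0447 0.2076] r 0.2076 ang 0.002 th -0.005 ytilt 0.001 zyaw-rail -0.002
F in tool [ 0.1  1.  -1.2]
rot [0.005, -0.002, -0.001] shift [0.3, 11.6, 0.6] | pos [0.5816 0.0116 0.361 ] j [-0.11  0.41 -0.16  1.   -0.   -1.77]
```

>>> apply_moves(
  series=[
    [[0,0,0],[0,5,0],-1],
    [[0,0,0],[0,9,0],-1],
    [[0,0,0],[0,11,0],-1],
    [[0,0,0],[0,11,0],-1],
    [[0,0,0],[0,11,0],-1],
  ],
)

```text
t: 34.65
ee_pos: [0.5817, 0.0114, 0.3597]
ee_rot: [[-0.092, 0.003, -0.996], [0.996, -0.0, -0.092], [-0.0, -1.0, -0.003]]
ft_force: [-0.1, -0.1, -0.3]
grip_width: 0.0109
```

>>> apply_moves(
  series=[
    [[0,0,0],[0,1,0],-1],
    [[0,0,0],[0,2,0],-1],
    [[0,0,0],[0,2,0],-1],
    [[0,0,0],[0,2,0],-1],
  ],
)

```text
t: 35.05
ee_pos: [0.5815, 0.0114, 0.3596]
ee_rot: [[-0.092, 0.004, -0.996], [0.996, -0.001, -0.092], [-0.001, -1.0, -0.004]]
ft_force: [-4.5, -0.4, 10.3]
grip_width: 0.0109
```

>>> apply_moves(
  series=[
    [[0,0,0],[0,-1,0],-1],
    [[0,0,0],[0,-1,0],-0.8],
    [[0,0,0],[0,-1,0],-0.5],
    [[0,0,0],[0,-1,0],-0.2],
    [[0,0,0],[0,-1,0],-0.1],
    [[0,0,0],[0,-15,0],0],
    [[0,0,0],[0,-40,0],0],
    [[0,0,0],[0,-70,0],0],
    [[0,0,0],[0,-80,0],0],
  ],
)

```text
t: 35.95
ee_pos: [0.5822, 0.0113, 0.4406]
ee_rot: [[-0.092, 0.007, -0.996], [0.996, -0.001, -0.092], [-0.001, -1.0, -0.007]]
ft_force: [0.1, -0.7, -0.1]
grip_width: 0.0423
```

```bash
python3 - <<'E'
from h import *
o=st();railtcp()
im=optics.snapshot("side"); cv2.imwrite("pics/ac.png",cv2.resize(im[140:340,220:440,::-1],None,fx=3,fy=3,interpolation=cv2.INTER_CUBIC))
im=optics.snapshot("top")
for g in grips_top(im): print(g)
plan([.4393,.1875,.40],tr(.067))
E
```

```text
t 35.95 pos [0.5822 0.0113 0.4406] F [ 0.1 -0.7 -0.1] M [-0.01 -0.03  0.  ] w 0.0423 j [-0.11  0.36 -0.05  1.15  0.   -1.77]
railTCP [0.0006 0.0446 0.2756] r 0.2756 ang 0.002 th -0.007 ytilt 0.001 zyaw-rail -0.002
F in tool [-0.7  0.1 -0.1]
(0.4392, 0.1879, 34, 59, 0.072, 294)
(0.6135, -0.1213, 41, 128, 0.098, 607)
(0.5421, -0.4474, 96, 180, 1.299, 604)
(0.4571, -0.5276, 19, 92, 0.459, 175)
rot [0.006, 0.025, -0.001] shift [188.6, 38.2, 126.1] | pos [0.4393 0.1875 0.4   ] j [-0.11  0.36 -0.05  1.15  0.   -1.77]
```

View pics/ac.png

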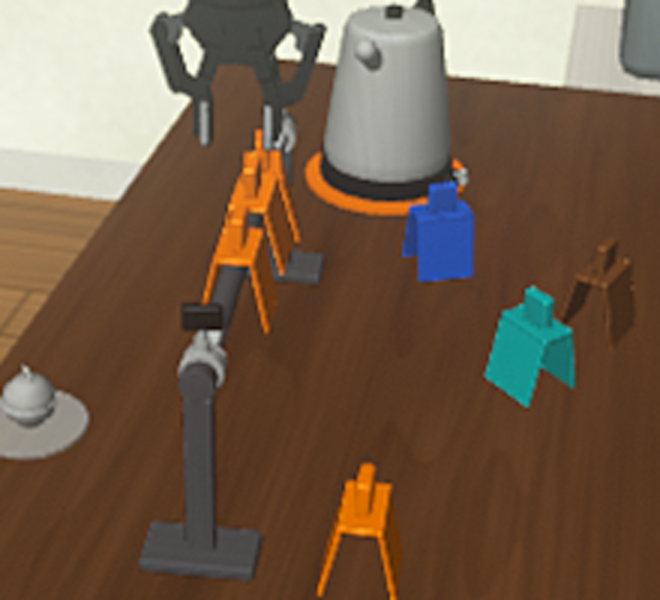

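>>> apply_moves(
  series=[
    [[0,0.02,0],[189,0,126],0],
    [[0,0.02,0],[189,0,126],0],
    [[0,0.02,0],[189,0,126],0],
    [[0,0.02,0],[189,0,126],0],
    [[0,0.02,0],[189,38,126],0],
    [[0,0.02,0],[189,38,126],0],
    [[0,0.02,0],[189,38,126],0],
    [[0,0.02,0],[189,38,126],0],
  ],
)

```text
t: 36.85
ee_pos: [0.4396, 0.1876, 0.3995]
ee_rot: [[-0.071, 0.003, -0.997], [0.997, -0.0, -0.071], [-0.001, -1.0, -0.003]]
ft_force: [-0.0, -0.2, -0.0]
grip_width: 0.0427
```

```bash
python3 - <<'E'
from h import *
o=st()
im=optics.snapshot("wrist"); goverlay(o,im,(.4393,.188,.068),"pics/ad.png")
plan([.4393,.188,.247],tr(.068))
E
```

```text
t 36.85 pos [0.4396 0.1876 0.3995] F [-0.  -0.2 -0. ] M [ 0.02 -0.    0.01] w 0.0427 j [ 0.25  0.2  -0.38  0.99 -0.   -1.39]
rot [0.004, 0.003, -0.0] shift [0.7, 152.9, 1.2] | pos [0.4393 0.188  0.247 ] j [ 0.25  0.2  -0.38  0.99 -0.   -1.39]
```

View pics/ad.png

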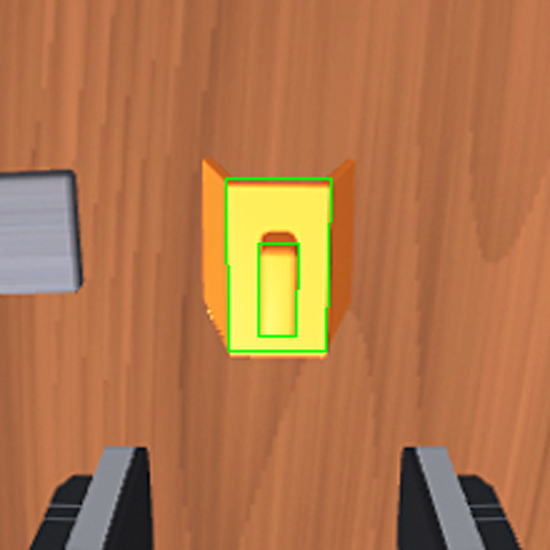

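>>> apply_moves(
  series=[
    [[0,0,0],[1,40,1],0],
    [[0,0,0],[1,80,1],0],
    [[0,0,0],[1,120,1],0],
    [[0,0,0],[1,140,1],0],
    [[0,0,0],[1,140,1],0],
    [[0,0,0],[1,140,1],0],
  ],
)

```text
t: 37.5
ee_pos: [0.4392, 0.1884, 0.2601]
ee_rot: [[-0.071, 0.004, -0.997], [0.997, -0.0, -0.071], [-0.0, -1.0, -0.004]]
ft_force: [-0.2, 0.7, -0.4]
grip_width: 0.0428
```

```bash
python3 - <<'E'
from h import *
o=st()
plan([.4393,.188,.247],tr(.068))
E
```

```text
t 37.5 pos [0.4392 0.1884 0.2601] F [-0.2  0.7 -0.4] M [-0.06  0.01  0.03] w 0.0428 j [ 0.25  0.35 -0.58  0.64 -0.   -1.39]
rot [0.004, 0.003, -0.0] shift [-0.4, 13.1, -0.0] | pos [0.4393 0.188  0.247 ] j [ 0.25  0.35 -0.58  0.64 -0.   -1.39]
```

>>> apply_moves(
  series=[
    [[0,0,0],[0,13,0],0],
    [[0,0,0],[0,13,0],0],
    [[0,0,0],[0,13,0],-0.5],
    [[0,0,0],[0,13,0],-1],
    [[0,0,0],[0,13,0],-1],
    [[0,0,0],[0,13,0],-1],
    [[0,0,0],[0,13,0],-1],
  ],
)

```text
t: 38.2
ee_pos: [0.4387, 0.189, 0.2476]
ee_rot: [[-0.072, 0.005, -0.997], [0.997, 0.0, -0.072], [-0.0, -1.0, -0.005]]
ft_force: [0.0, 0.4, 6.5]
grip_width: 0.011
```

```bash
python3 - <<'E'
from h import *
o=st()
plan(railpt(Q,[0,.14,.47])[0],tr(Q[2]))
E
```

```text
t 38.2 pos [0.4387 0.189  0.2476] F [0.  0.4 6.5] M [-0.12  0.26  0.04] w 0.011 j [ 0.25  0.37 -0.59  0.61 -0.   -1.39]
rot [0.005, -0.022, -0.0] shift [-92.3, -221.7, -128.7] | pos [0.5727 0.1062 0.47  ] j [ 0.25  0.37 -0.59  0.61 -0.   -1.39]
```

>>> apply_moves(
  series=[
    [[0,0,0],[0,-40,0],-1],
    [[0,0,0],[0,-80,0],-1],
    [[0,0,0],[0,-120,0],-1],
    [[0,0,0],[0,-160,0],-1],
    [[0,0,0],[0,-200,0],-1],
    [[0,0,0],[0,-222,0],-1],
    [[0,-0.02,0],[-30,-222,-40],-1],
    [[0,-0.02,0],[-60,-222,-80],-1],
    [[0,-0.02,0],[-85,-222,-115],-1],
    [[0,-0.02,0],[-92,-222,-129],-1],
  ],
)

```text
t: 39.2
ee_pos: [0.5754, 0.104, 0.4685]
ee_rot: [[-0.089, 0.004, -0.996], [0.996, -0.001, -0.089], [-0.002, -1.0, -0.004]]
ft_force: [-0.0, 0.1, -1.5]
grip_width: 0.0109
```

>>> apply_moves(
  series=[
    [[0,0,0],[0,0,0],-1],
    [[0,0,0],[0,0,0],-1],
  ],
)

```text
t: 39.4
ee_pos: [0.5724, 0.1065, 0.4684]
ee_rot: [[-0.092, 0.001, -0.996], [0.996, -0.0, -0.092], [-0.0, -1.0, -0.001]]
ft_force: [-0.3, 0.8, -1.5]
grip_width: 0.0113
```

```bash
python3 - <<'E'
from h import *
o=st();railtcp()
plan(railpt(Q,[0,.14,.37])[0],tr(Q[2]))
E
```

```text
t 39.4 pos [0.5724 0.1065 0.4684] F [-0.3  0.8 -1.5] M [ 0.01 -0.    0.03] w 0.0113 j [ 0.06  0.36  0.01  1.23 -0.   -1.61]
railTCP [-3.000e-04  1.403e-01  3.034e-01] r 0.3034 ang -0.001 th -0.001 ytilt 0.0 zyaw-rail -0.002
F in tool [0.8 1.5 0.3]
rot [0.001, -0.002, -0.0] shift [-0.3, 98.4, -0.2] | pos [0.5727 0.1062 0.37  ] j [ 0.06  0.36  0.01  1.23 -0.   -1.61]
```

>>> apply_moves(
  series=[
    [[0,0,0],[0,30,0],-1],
    [[0,0,0],[0,60,0],-1],
    [[0,0,0],[0,85,0],-1],
    [[0,0,0],[0,98,0],-1],
    [[0,0,0],[0,98,0],-1],
    [[0,0,0],[0,98,0],-1],
    [[0,0,0],[0,98,0],-1],
  ],
)

```text
t: 40.1
ee_pos: [0.5735, 0.1067, 0.3725]
ee_rot: [[-0.093, 0.005, -0.996], [0.996, -0.0, -0.093], [-0.001, -1.0, -0.005]]
ft_force: [0.4, -0.0, -0.3]
grip_width: 0.0111
```

```bash
python3 - <<'E'
from h import *
o=st();railtcp()
plan(railpt(Q,[0,.14,.361])[0],tr(Q[2]))
E
```

```text
t 40.1 pos [0.5735 0.1067 0.3725] F [ 0.4 -0.  -0.3] M [-0.02 -0.02 -0.04] w 0.0111 j [ 0.06  0.41 -0.16  1.   -0.   -1.61]
railTCP [0.0009 0.1404 0.2075] r 0.2075 ang 0.004 th -0.005 ytilt 0.001 zyaw-rail -0.001
F in tool [-0.1  0.3 -0.4]
rot [0.005, -0.001, -0.001] shift [-0.4, 11.5, 0.9] | pos [0.5727 0.1062 0.361 ] j [ 0.06  0.41 -0.16  1.   -0.   -1.61]
```

>>> apply_moves(
  series=[
    [[0,0,0],[0,5,0],-1],
    [[0,0,0],[0,9,0],-1],
    [[0,0,0],[0,11,0],-1],
    [[0,0,0],[0,12,0],-1],
    [[0,0,0],[0,12,0],-1],
    [[0,0,0],[0,12,0],-1],
  ],
)

```text
t: 40.7
ee_pos: [0.5729, 0.1063, 0.3598]
ee_rot: [[-0.092, 0.003, -0.996], [0.996, -0.0, -0.092], [-0.001, -1.0, -0.003]]
ft_force: [-2.8, -0.3, 6.1]
grip_width: 0.0109
```

Contact. Release and rise.

>>> apply_moves(
  series=[
    [[0,0,0],[0,0,0],-1],
    [[0,0,0],[0,0,0],-0.8],
    [[0,0,0],[0,0,0],-0.5],
    [[0,0,0],[0,0,0],-0.2],
    [[0,0,0],[0,0,0],-0.1],
    [[0,0,0],[0,-15,0],0],
    [[0,0,0],[0,-40,0],0],
    [[0,0,0],[0,-70,0],0],
    [[0,0,0],[0,-110,0],0],
  ],
)

```text
t: 41.6
ee_pos: [0.5724, 0.1064, 0.4682]
ee_rot: [[-0.092, -0.001, -0.996], [0.996, -0.0, -0.092], [-0.0, -1.0, 0.001]]
ft_force: [1.2, -0.2, 0.7]
grip_width: 0.0425
```

```bash
python3 - <<'E'
from h import *
o=st();railtcp()
plan([.36,.05,.47],tr(Q[2]))
E
```

```text
t 41.6 pos [0.5724 0.1064 0.4682] F [ 1.2 -0.2  0.7] M [ 0.01 -0.1   0.04] w 0.0425 j [ 0.06  0.36  0.01  1.23 -0.   -1.61]
railTCP [-3.000e-04  1.402e-01  3.032e-01] r 0.3032 ang -0.001 th 0.001 ytilt 0.0 zyaw-rail -0.002
F in tool [-0.3 -0.7 -1.1]
rot [-0.001, -0.002, -0.0] shift [-36.6, -1.6, 216.7] | pos [0.36 0.05 0.47] j [ 0.06  0.36  0.01  1.23 -0.   -1.61]
```

>>> apply_moves(
  series=[
    [[0,0,0],[-36,-5,216],0],
    [[0,0,0],[-36,-5,216],0],
    [[0,0,0],[-36,-5,216],0],
    [[0,0,0],[-36,-5,216],0],
    [[0,0,0],[-36,-5,216],0],
    [[0,0,0],[-36,-5,216],0],
    [[0,0,0],[-36,-5,216],0],
  ],
)

```text
t: 42.3
ee_pos: [0.3615, 0.0506, 0.4737]
ee_rot: [[-0.092, 0.005, -0.996], [0.996, -0.0, -0.092], [-0.001, -1.0, -0.005]]
ft_force: [0.3, 0.8, -0.1]
grip_width: 0.0428
```

```bash
python3 - <<'E'
from h import *
o=st()
im=optics.snapshot("side"); cv2.imwrite("pics/ae.png",cv2.resize(im[140:340,200:420,::-1],None,fx=3.5,fy=3,interpolation=cv2.INTER_CUBIC))
im=optics.snapshot("top"); cv2.imwrite("pics/ae_t.png",cv2.resize(im[130:330,200:450,::-1],None,fx=3,fy=3,interpolation=cv2.INTER_CUBIC))
im=optics.snapshot("wrist"); cv2.imwrite("pics/ae_w.png",im[:,:,::-1])
E
```

```text
t 42.3 pos [0.3615 0.0506 0.4737] F [ 0.3  0.8 -0.1] M [-0.01 -0.03  0.05] w 0.0428 j [-0.06 -0.07 -0.48  1.16  0.   -1.73]
```

View pics/ae.png

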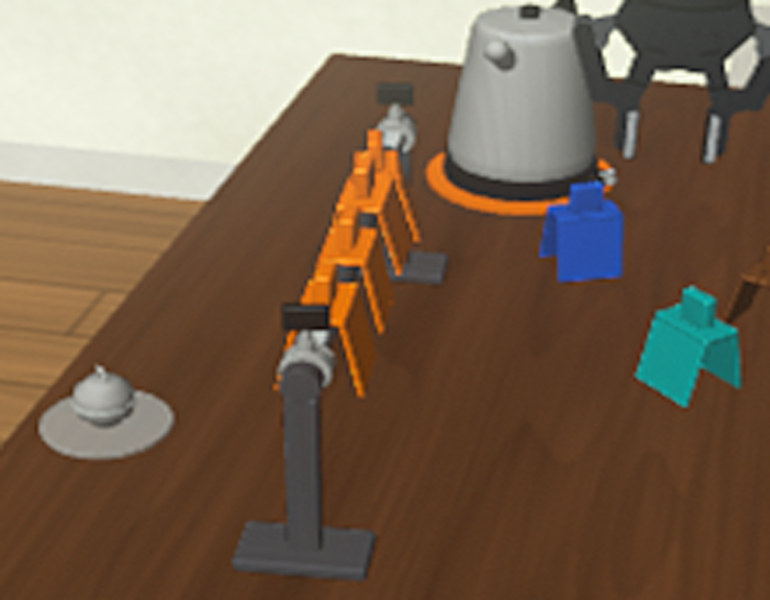

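View pics/ae_t.png

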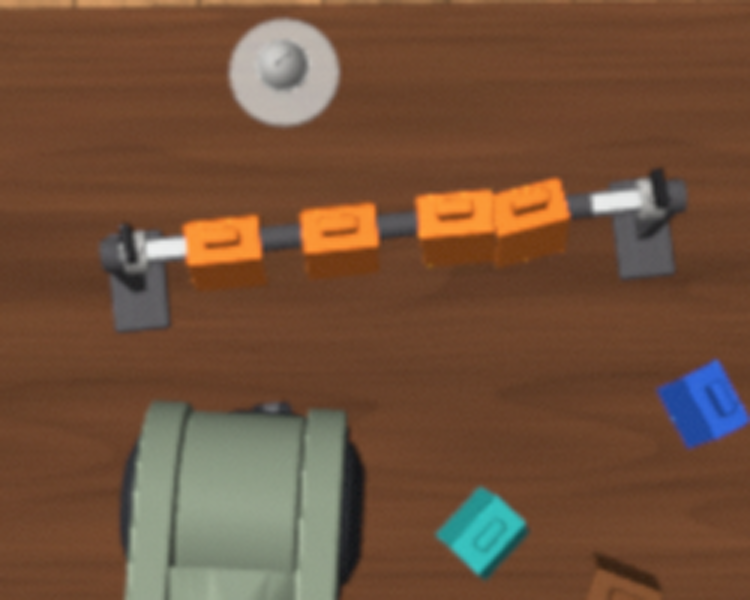

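View pics/ae_w.png

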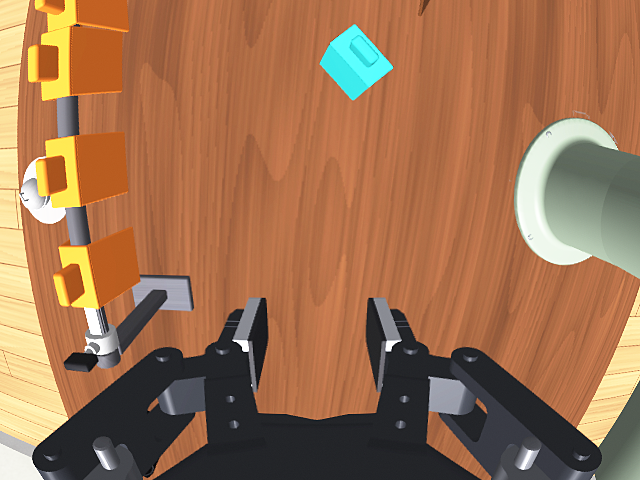

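```bash
python3 - <<'E'
from h import *
plan([.53,-.10,.49],tr(Q[2]))
E
```

```text
rot [0.003, -0.001, -0.001] shift [-165.7, -16.3, -153.2] | pos [ 0.53 -0.1   0.49] j [-0.06 -0.07 -0.48  1.16 -0.   -1.73]
```

>>> apply_moves(
  series=[
    [[0,0,0],[-166,-16,-203],0],
    [[0,0,0],[-166,-16,-203],0],
    [[0,0,0],[-166,-16,-203],0],
    [[0,0,0],[-166,-16,-203],0],
    [[0,0,0],[-166,-16,-203],0],
    [[0,0,0],[-166,-16,-203],0],
    [[0,0,0],[-166,-16,-203],0],
  ],
)

```text
t: 43.15
ee_pos: [0.5809, -0.0974, 0.4875]
ee_rot: [[-0.091, 0.001, -0.996], [0.996, 0.0, -0.091], [0.0, -1.0, -0.001]]
ft_force: [-0.5, 0.7, -0.1]
grip_width: 0.0428
```

```bash
python3 - <<'E'
from h import *
o=st();railtcp()
im=optics.snapshot("wrist"); cv2.imwrite("pics/af_w.png",cv2.resize(im[90:390,190:450,::-1],None,fx=2,fy=2,interpolation=cv2.INTER_CUBIC))
E
```

```text
t 43.15 pos [ 0.5809 -0.0974  0.4875] F [-0.5  0.7 -0.1] M [ 0.05  0.05 -0.01] w 0.0428 j [-0.29  0.36  0.07  1.28  0.   -1.95]
railTCP [-0.0109 -0.0634  0.3225] r 0.3227 ang -0.034 th -0.001 ytilt -0.0 zyaw-rail -0.003
F in tool [0.7 0.1 0.5]
```

View pics/af_w.png

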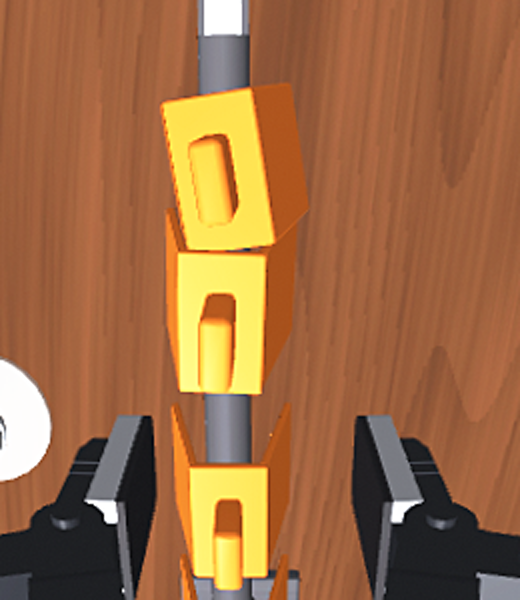

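```bash
cat >> h.py <<'E'
def gfit(o,im,g,z,fn,box=(190,90,260,300),f=2.5):
    im=im[:,:,::-1].copy(); x0,y0,w,h=box; im=cv2.resize(im[y0:y0+h,x0:x0+w],None,fx=f,fy=f,interpolation=cv2.INTER_CUBIC)
    b=(wproj(gripcorners(*g)+[0,0,z],o)+.5-[x0,y0])*f
    for i,j in((0,1),(1,2),(2,3),(3,0),(4,5),(5,6),(6,7),(7,4)): cv2.line(im,tuple(b[i].round().astype(int).tolist()),tuple(b[j].round().astype(int).tolist()),(0,255,0),1)
    cv2.imwrite(fn,im)
E
python3 - <<'E'
from h import *
o=telemetry.get_obs(); im=optics.snapshot("wrist")
c=lambda x,y:(190+x/2-.5,90+y/2-.5)
cs=[wunz(c(*p),.180,o) for p in ((163,103),(250,90),(275,243),(183,245))]
g=np.mean(cs,0); print(np.round(cs,4),g)
cs=np.array(cs); e=(cs[3]+cs[2]-cs[0]-cs[1])/2; print("yaw",np.arctan2(-e[0],e[1]),np.linalg.norm(e),np.linalg.norm(cs[0]-cs[1]))
gg=(g[0],g[1],np.arctan2(-e[0],e[1])); gfit(o,im,gg,.112,"pics/ag.png",(230,90,140,220),2.7)
print(Rot.from_euler("z",-Q[2]).apply(g-railpt(Q,[0,0,0])[0]))
E
```

```text
[[ 0.6193 -0.1631  0.18  ]
 [ 0.5876 -0.1705  0.18  ]
 [ 0.5728 -0.1136  0.18  ]
 [ 0.6078 -0.1097  0.18  ]] [ 0.59688143 -0.13923335  0.18      ]
yaw 0.233074916870285 0.05675219432997059 0.032572626089870015
[ 0.00108005 -0.10660536  0.18      ]
```

View pics/ag.png

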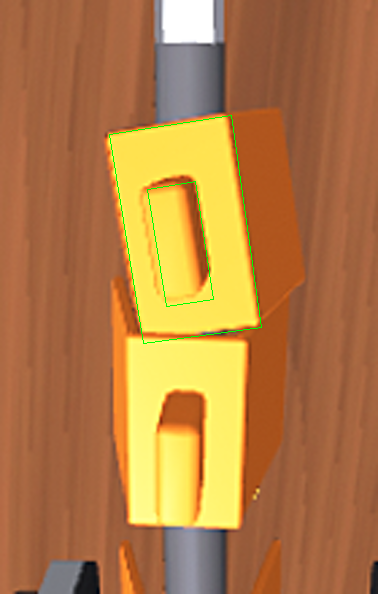

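```bash
python3 - <<'E'
from h import *
plan([.599,-.1405,.415],tr(.24))
E
```

```text
rot [0.001, -0.147, 0.001] shift [-46.5, 73.5, -16.0] | pos [ 0.599  -0.1405  0.415 ] j [-0.29  0.36  0.07  1.28  0.   -1.95]
```

>>> apply_moves(
  series=[
    [[0,-0.15,0],[-46,0,-16],0],
    [[0,-0.15,0],[-46,0,-16],0],
    [[0,-0.15,0],[-46,40,-16],0],
    [[0,-0.15,0],[-46,73,-16],0],
    [[0,-0.15,0],[-46,73,-16],0],
    [[0,-0.15,0],[-46,73,-16],0],
  ],
)

```text
t: 43.85
ee_pos: [0.5983, -0.1394, 0.4176]
ee_rot: [[-0.24, 0.002, -0.971], [0.971, 0.0, -0.24], [-0.0, -1.0, -0.002]]
ft_force: [-0.9, 0.1, 0.6]
grip_width: 0.0427
```

```bash
python3 - <<'E'
from h import *
o=st();railtcp()
im=optics.snapshot("wrist"); cv2.imwrite("pics/ah_w.png",cv2.resize(im[150:430,180:460,::-1],None,fx=2,fy=2,interpolation=cv2.INTER_CUBIC))
plan([.599,-.1405,.361],tr(.24))
E
```

```text
t 43.85 pos [ 0.5983 -0.1394  0.4176] F [-0.9  0.1  0.6] M [-0.02 -0.02  0.01] w 0.0427 j [-0.35  0.44  0.01  1.14  0.   -2.16]
railTCP [ 0.0025 -0.1069  0.2526] r 0.2527 ang 0.01 th -0.002 ytilt 0.0 zyaw-rail 0.149
F in tool [ 0.3 -0.6  0.9]
rot [0.004, 0.003, -0.002] shift [-0.7, 57.9, 0.3] | pos [ 0.599  -0.1405  0.361 ] j [-0.35  0.44  0.01  1.14  0.   -2.16]
```

View pics/ah_w.png

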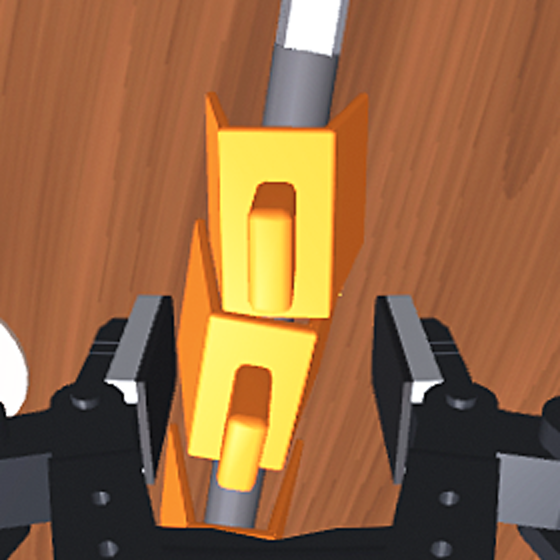

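>>> apply_moves(
  series=[
    [[0,0,0],[-1,25,0],0],
    [[0,0,0],[-1,45,0],0],
    [[0,0,0],[-1,55,0],0],
    [[0,0,0],[-1,55,0],0],
    [[0,0,0],[-1,55,0],0],
  ],
)

```text
t: 44.4
ee_pos: [0.5996, -0.1413, 0.3635]
ee_rot: [[-0.24, 0.005, -0.971], [0.971, -0.001, -0.24], [-0.002, -1.0, -0.004]]
ft_force: [-0.0, -0.7, 0.6]
grip_width: 0.0426
```

```bash
python3 - <<'E'
from h import *
o=st()
plan([.599,-.1405,.361],tr(.24))
E
```

```text
t 44.4 pos [ 0.5996 -0.1413  0.3635] F [-0.  -0.7  0.6] M [-0.01 -0.02 -0.03] w 0.0426 j [-0.35  0.47 -0.08  1.02  0.   -2.16]
rot [0.004, 0.002, -0.002] shift [0.9, 2.5, 0.5] | pos [ 0.599  -0.1405  0.361 ] j [-0.35  0.47 -0.08  1.02  0.   -2.16]
```

>>> apply_moves(
  series=[
    [[0,0,0],[0,1,0],-0.5],
    [[0,0,0],[0,1,0],-1],
    [[0,0,0],[0,1,0],-1],
    [[0,0,0],[0,1,0],-1],
    [[0,0,0],[0,1,0],-1],
  ],
)

```text
t: 44.9
ee_pos: [0.5989, -0.1414, 0.362]
ee_rot: [[-0.239, 0.003, -0.971], [0.971, -0.001, -0.239], [-0.002, -1.0, -0.003]]
ft_force: [-3.6, 0.0, 6.6]
grip_width: 0.0114
```

```bash
python3 - <<'E'
from h import *
o=st()
plan(railpt(Q,[0,-.14,.38])[0],tr(Q[2]))
plan(railpt(Q,[0,-.14,.47])[0],tr(Q[2]))
E
```

```text
t 44.9 pos [ 0.5989 -0.1414  0.362 ] F [-3.6  0.   6.6] M [-0.08  0.76 -0.1 ] w 0.0114 j [-0.35  0.47 -0.08  1.01 -0.   -2.16]
rot [0.003, 0.148, -0.002] shift [-30.3, -17.9, 7.4] | pos [ 0.5989 -0.1726  0.38  ] j [-0.35  0.47 -0.08  1.01 -0.   -2.16]
rot [0.003, 0.148, -0.002] shift [-30.5, -107.9, 7.2] | pos [ 0.5989 -0.1726  0.47  ] j [-0.35  0.47 -0.08  1.01 -0.   -2.16]
```

>>> apply_moves(
  series=[
    [[0,0,0],[0,-10,0],-1],
    [[0,0,0],[0,-20,0],-1],
    [[0,0,0],[0,-22,0],-1],
    [[0,0.05,0],[-10,-22,2],-1],
    [[0,0.1,0],[-20,-22,5],-1],
    [[0,0.15,0],[-30,-22,7],-1],
    [[0,0.15,0],[-34,-22,7],-1],
    [[0,0.15,0],[-34,-22,7],-1],
    [[0,0.15,0],[-34,-22,7],-1],
  ],
)

```text
t: 45.8
ee_pos: [0.6005, -0.1757, 0.3829]
ee_rot: [[-0.093, 0.003, -0.996], [0.996, 0.0, -0.093], [-0.0, -1.0, -0.003]]
ft_force: [0.6, 0.0, -1.3]
grip_width: 0.0109
```

```bash
python3 - <<'E'
from h import *
o=st();railtcp()
im=optics.snapshot("wrist"); cv2.imwrite("pics/ai_w.png",cv2.resize(im[150:430,180:460,::-1],None,fx=2,fy=2,interpolation=cv2.INTER_CUBIC))
im=optics.snapshot("side"); cv2.imwrite("pics/ai_s.png",cv2.resize(im[140:280,270:380,::-1],None,fx=4,fy=4,interpolation=cv2.INTER_CUBIC))
plan(railpt(Q,[0,-.144,.364])[0],tr(Q[2]))
E
```

```text
t 45.8 pos [ 0.6005 -0.1757  0.3829] F [ 0.6  0.  -1.3] M [0.05 0.01 0.07] w 0.0109 j [-0.4   0.48 -0.02  1.07  0.   -2.07]
railTCP [ 0.0013 -0.1432  0.2179] r 0.2179 ang 0.006 th -0.003 ytilt 0.0 zyaw-rail -0.001
F in tool [-0.   1.3 -0.6]
rot [0.003, -0.001, -0.0] shift [-1.0, 18.9, 1.3] | pos [ 0.5993 -0.1766  0.364 ] j [-0.4   0.48 -0.02  1.07  0.   -2.07]
```

View pics/ai_w.png

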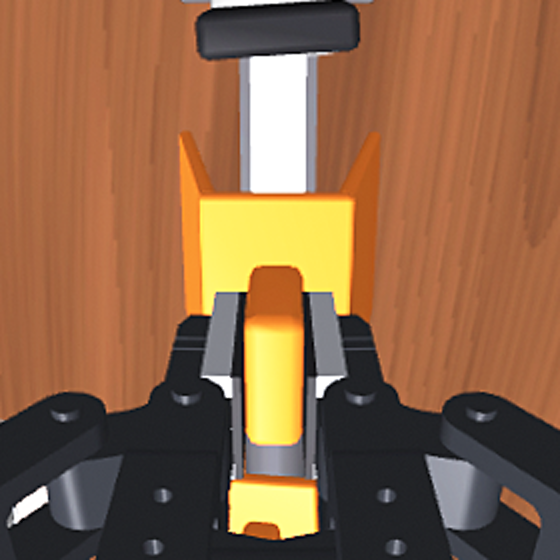

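View pics/ai_s.png

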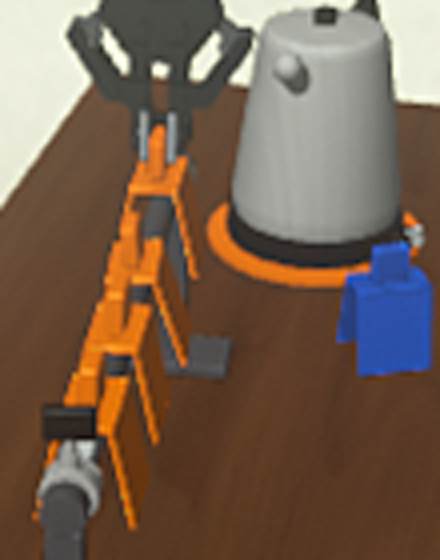

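Straight and centred; lower.

>>> apply_moves(
  series=[
    [[0,0,0],[0,8,1],-1],
    [[0,0,0],[0,15,1],-1],
    [[0,0,0],[0,18,1],-1],
    [[0,0,0],[0,20,1],-1],
    [[0,0,0],[0,20,1],-1],
    [[0,0,0],[0,20,1],-1],
  ],
)

```text
t: 46.5
ee_pos: [0.5996, -0.176, 0.363]
ee_rot: [[-0.092, 0.003, -0.996], [0.996, -0.0, -0.092], [-0.001, -1.0, -0.003]]
ft_force: [0.9, -0.6, -0.2]
grip_width: 0.0111
```

>>> apply_moves(
  series=[
    [[0,0,0],[0,1,0],-1],
    [[0,0,0],[0,1,0],-1],
    [[0,0,0],[0,1,0],-1],
  ],
)

```text
t: 46.8
ee_pos: [0.5997, -0.1761, 0.3622]
ee_rot: [[-0.092, 0.003, -0.996], [0.996, -0.001, -0.092], [-0.001, -1.0, -0.003]]
ft_force: [0.3, 0.2, 0.3]
grip_width: 0.0109
```

>>> apply_moves(
  series=[
    [[0,0,0],[0,1,0],-1],
    [[0,0,0],[0,2,0],-1],
    [[0,0,0],[0,2,0],-1],
    [[0,0,0],[0,2,0],-1],
  ],
)

```text
t: 47.2
ee_pos: [0.5995, -0.176, 0.362]
ee_rot: [[-0.092, 0.005, -0.996], [0.996, -0.001, -0.092], [-0.002, -1.0, -0.004]]
ft_force: [-3.8, 1.3, 11.0]
grip_width: 0.0111
```

>>> apply_moves(
  series=[
    [[0,0,0],[0,-1,0],-1],
    [[0,0,0],[0,-1,0],-0.8],
    [[0,0,0],[0,-1,0],-0.5],
    [[0,0,0],[0,-1,0],-0.2],
    [[0,0,0],[0,-1,0],-0.1],
    [[0,0,0],[0,-15,0],0],
    [[0,0,0],[0,-40,0],0],
    [[0,0,0],[0,-80,0],0],
    [[0,0,0],[-40,-125,0],0],
    [[0,0,0],[-40,-125,0],0],
  ],
)

```text
t: 48.2
ee_pos: [0.6036, -0.2181, 0.4896]
ee_rot: [[-0.09, 0.009, -0.996], [0.996, -0.005, -0.09], [-0.006, -1.0, -0.009]]
ft_force: [0.0, -0.5, 1.5]
grip_width: 0.0429
```

```bash
python3 - <<'E'
from h import *
o=st();railtcp()
plan(railpt(Q,[0,-.02,.52])[0],tr(Q[2]))
E
```

```text
t 48.2 pos [ 0.6036 -0.2181  0.4896] F [ 0.  -0.5  1.5] M [-0.03 -0.06  0.04] w 0.0429 j [-0.46  0.47  0.23  1.33 -0.   -2.12]
railTCP [ 3.000e-04 -1.857e-01  3.246e-01] r 0.3246 ang 0.001 th -0.009 ytilt 0.006 zyaw-rail -0.003
F in tool [-0.5 -1.5  0. ]
rot [0.009, -0.003, -0.006] shift [165.6, -31.3, 0.6] | pos [ 0.5877 -0.0531  0.52  ] j [-0.46  0.47  0.23  1.33 -0.   -2.12]
```

Go above the middle-left for an overhead view along the bar.

>>> apply_moves(
  series=[
    [[0,0,0],[205,-31,0],0],
    [[0,0,0],[205,-31,0],0],
    [[0,0,0],[205,-31,0],0],
    [[0,0,0],[205,-31,0],0],
    [[0,0,0],[205,-31,0],0],
    [[0,0,0],[205,-31,0],0],
    [[0,0,0],[205,-31,0],0],
  ],
)

```text
t: 48.9
ee_pos: [0.584, -0.0123, 0.515]
ee_rot: [[-0.092, 0.002, -0.996], [0.996, -0.001, -0.092], [-0.001, -1.0, -0.002]]
ft_force: [-0.2, 0.2, -1.2]
grip_width: 0.0424
```

```bash
python3 - <<'E'
from h import *
o=st();railtcp()
im=optics.snapshot("wrist"); cv2.imwrite("pics/aj_w.png",cv2.resize(im[60:330,180:460,::-1],None,fx=2.2,fy=2.2,interpolation=cv2.INTER_CUBIC))
plan([.36,.0,.49],tr(Q[2]))
E
```

```text
t 48.9 pos [ 0.584  -0.0123  0.515 ] F [-0.2  0.2 -1.2] M [ 0.01 -0.03 -0.  ] w 0.0424 j [-0.15  0.35  0.12  1.34 -0.   -1.81]
railTCP [2.0e-04 2.1e-02 3.5e-01] r 0.35 ang 0.001 th -0.002 ytilt 0.001 zyaw-rail -0.002
F in tool [0.2 1.2 0.2]
rot [0.001, -0.003, -0.001] shift [33.1, 24.6, 222.0] | pos [0.36 0.   0.49] j [-0.15  0.35  0.12  1.34 -0.   -1.81]
```

View pics/aj_w.png

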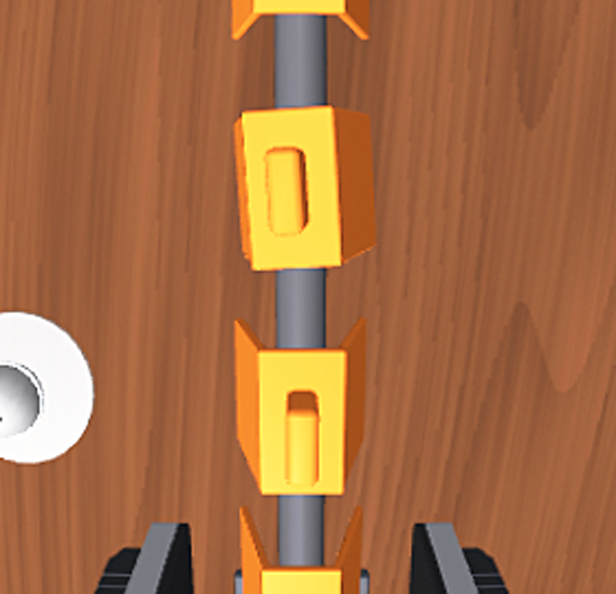

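```bash
python3 - <<'E'
from h import *
o=telemetry.get_obs()
c=lambda x,y:(180+x/2.2-.5,60+y/2.2-.5)
cs=np.array([wunz(c(*p),.180,o) for p in ((243,113),(331,107),(341,265),(254,270))])
g=cs.mean(0); e=(cs[3]+cs[2]-cs[0]-cs[1])/2; print(g,"yaw",np.arctan2(-e[0],e[1]),np.linalg.norm(e),np.linalg.norm(cs[0]-cs[1]))
t=wunz(c(286,190),.207,o); print("tab",t, Rot.from_euler("z",-Q[2]).apply(t-railpt(Q,[0,0,0])[0]))
plan([t[0],t[1],.42],tr(.14))
E
```

```text
[ 0.5934963 -0.0782147  0.18     ] yaw 0.15482473326965926 0.05914993857668261 0.03225689392533384
tab [ 0.59526426 -0.07858154  0.207     ] [ 0.0051629  -0.04606952  0.207     ]
rot [0.001, -0.049, -0.001] shift [-66.4, 95.0, -5.0] | pos [ 0.5953 -0.0786  0.42  ] j [-0.15  0.35  0.12  1.34 -0.   -1.81]
```

>>> apply_moves(
  series=[
    [[0,-0.06,0],[-66,0,-4],0],
    [[0,-0.06,0],[-66,30,-4],0],
    [[0,-0.06,0],[-66,60,-4],0],
    [[0,-0.06,0],[-66,95,-4],0],
    [[0,-0.06,0],[-66,95,-4],0],
    [[0,-0.06,0],[-66,95,-4],0],
  ],
)

```text
t: 49.55
ee_pos: [0.5941, -0.0783, 0.4207]
ee_rot: [[-0.15, 0.001, -0.989], [0.989, 0.0, -0.15], [-0.0, -1.0, -0.001]]
ft_force: [-0.0, 0.1, 1.3]
grip_width: 0.0428
```

```bash
python3 - <<'E'
from h import *
o=st();railtcp()
im=optics.snapshot("wrist"); cv2.imwrite("pics/ak_w.png",cv2.resize(im[150:430,180:460,::-1],None,fx=2,fy=2,interpolation=cv2.INTER_CUBIC))
plan([.594,-.0786,.361],tr(.15))
E
```

```text
t 49.55 pos [ 0.5941 -0.0783  0.4207] F [-0.   0.1  1.3] M [-0.01  0.01 -0.03] w 0.0428 j [-0.25  0.41 -0.03  1.13  0.   -1.98]
railTCP [ 0.004  -0.0457  0.2557] r 0.2557 ang 0.016 th -0.001 ytilt 0.0 zyaw-rail 0.056
F in tool [ 0.1 -1.3 -0. ]
rot [0.004, 0.001, -0.001] shift [-0.3, 61.1, 0.9] | pos [ 0.594  -0.0786  0.361 ] j [-0.25  0.41 -0.03  1.13  0.   -1.98]
```

View pics/ak_w.png

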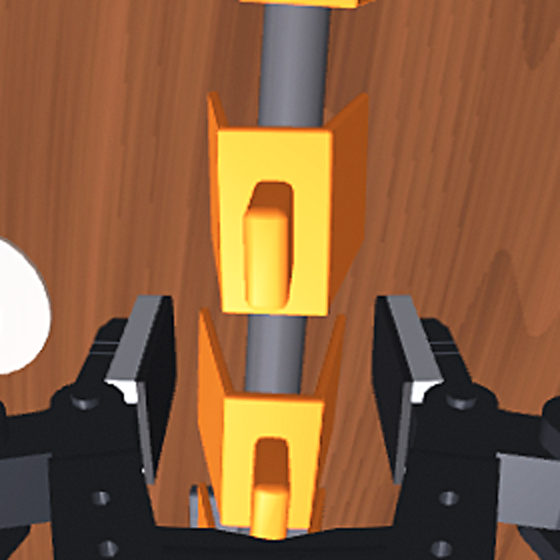

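Descend to 0.363 and pinch, re-seat straight.

>>> apply_moves(
  series=[
    [[0,0,0],[0,25,1],0],
    [[0,0,0],[0,45,1],0],
    [[0,0,0],[0,58,1],0],
    [[0,0,0],[0,58,1],0],
    [[0,0,0],[0,58,1],0],
    [[0,0,0],[0,58,1],-0.5],
    [[0,0,0],[0,58,1],-1],
    [[0,0,0],[0,58,1],-1],
    [[0,0,0],[0,58,1],-1],
    [[0,0,0],[0,58,1],-1],
  ],
)

```text
t: 50.6
ee_pos: [0.5935, -0.0773, 0.3642]
ee_rot: [[-0.152, 0.004, -0.988], [0.988, -0.001, -0.152], [-0.002, -1.0, -0.004]]
ft_force: [-1.8, 0.1, 5.6]
grip_width: 0.0111
```

```bash
python3 - <<'E'
from h import *
o=st()
plan(railpt(Q,[0,-.048,.38])[0],tr(Q[2]))
E
```

```text
t 50.6 pos [ 0.5935 -0.0773  0.3642] F [-1.8  0.1  5.6] M [-0.02  0.43 -0.02] w 0.0111 j [-0.25  0.44 -0.13  1.    0.   -1.98]
rot [0.004, 0.058, -0.002] shift [-3.2, -15.8, 3.7] | pos [ 0.5903 -0.081   0.38  ] j [-0.25  0.44 -0.13  1.    0.   -1.98]
```

>>> apply_moves(
  series=[
    [[0,0,0],[0,-8,0],-1],
    [[0,0.06,0],[-3,-16,3],-1],
    [[0,0.06,0],[-3,-16,3],-1],
    [[0,0.06,0],[-3,-16,3],-1],
    [[0,0.06,0],[-3,-16,3],-1],
  ],
)

```text
t: 51.1
ee_pos: [0.5908, -0.0805, 0.3785]
ee_rot: [[-0.093, 0.002, -0.996], [0.996, -0.0, -0.093], [-0.0, -1.0, -0.002]]
ft_force: [-0.4, 0.3, -0.7]
grip_width: 0.0109
```

```bash
python3 - <<'E'
from h import *
o=st();railtcp()
im=optics.snapshot("wrist"); cv2.imwrite("pics/al_w.png",cv2.resize(im[150:430,180:460,::-1],None,fx=2,fy=2,interpolation=cv2.INTER_CUBIC))
plan(railpt(Q,[0,-.048,.364])[0],tr(Q[2]))
E
```

```text
t 51.1 pos [ 0.5908 -0.0805  0.3785] F [-0.4  0.3 -0.7] M [ 0.02  0.05 -0.  ] w 0.0109 j [-0.26  0.43 -0.11  1.03  0.   -1.92]
railTCP [ 0.0005 -0.0475  0.2135] r 0.2135 ang 0.003 th -0.002 ytilt 0.0 zyaw-rail -0.001
F in tool [0.3 0.7 0.4]
rot [0.002, -0.001, -0.0] shift [-0.4, 14.4, 0.5] | pos [ 0.5903 -0.081   0.364 ] j [-0.26  0.43 -0.11  1.03  0.   -1.92]
```

View pics/al_w.png

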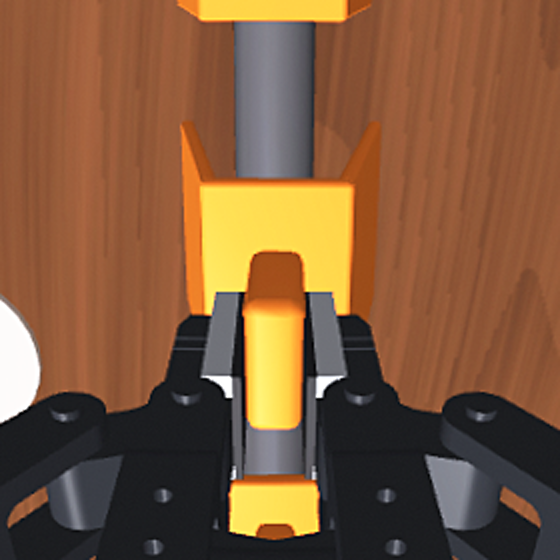

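>>> apply_moves(
  series=[
    [[0,0,0],[0,7,0],-1],
    [[0,0,0],[0,12,0],-1],
    [[0,0,0],[0,14,0],-1],
    [[0,0,0],[0,14,0],-1],
    [[0,0,0],[0,14,0],-1],
  ],
)

```text
t: 51.65
ee_pos: [0.5909, -0.0806, 0.3646]
ee_rot: [[-0.092, 0.002, -0.996], [0.996, -0.0, -0.092], [-0.0, -1.0, -0.002]]
ft_force: [0.7, -1.1, -0.2]
grip_width: 0.0111
```

>>> apply_moves(
  series=[
    [[0,0,0],[0,1,0],-1],
    [[0,0,0],[0,2,0],-1],
    [[0,0,0],[0,2,0],-1],
  ],
)

```text
t: 51.95
ee_pos: [0.5908, -0.0806, 0.3642]
ee_rot: [[-0.092, 0.004, -0.996], [0.996, -0.001, -0.092], [-0.001, -1.0, -0.004]]
ft_force: [-3.0, 1.3, 7.9]
grip_width: 0.0111
```

Contact; release.

>>> apply_moves(
  series=[
    [[0,0,0],[0,-0.5,0],-1],
    [[0,0,0],[0,-0.5,0],-0.8],
    [[0,0,0],[0,-0.5,0],-0.5],
    [[0,0,0],[0,-0.5,0],-0.2],
    [[0,0,0],[0,-0.5,0],-0.1],
    [[0,0,0],[0,-15,0],0],
    [[0,0,0],[0,-40,0],0],
    [[0,0,0],[0,-80,0],0],
    [[0,0,0],[30,-125,0],0],
    [[0,0,0],[70,-150,0],0],
  ],
)

```text
t: 52.95
ee_pos: [0.5845, -0.0126, 0.5149]
ee_rot: [[-0.088, 0.006, -0.996], [0.996, -0.001, -0.088], [-0.002, -1.0, -0.006]]
ft_force: [1.4, 0.7, -1.2]
grip_width: 0.0429
```

>>> apply_moves(
  series=[
    [[0,0,0],[0,0,0],0],
    [[0,0,0],[0,0,0],0],
  ],
)

```text
t: 53.15
ee_pos: [0.5842, -0.0109, 0.5128]
ee_rot: [[-0.094, 0.004, -0.996], [0.996, -0.001, -0.094], [-0.001, -1.0, -0.004]]
ft_force: [-0.6, 0.7, -0.1]
grip_width: 0.0426
```

```bash
python3 - <<'E'
from h import *
o=st();railtcp()
im=optics.snapshot("wrist"); cv2.imwrite("pics/am_w.png",cv2.resize(im[60:330,180:460,::-1],None,fx=2.2,fy=2.2,interpolation=cv2.INTER_CUBIC))
plan([.36,.0,.49],tr(Q[2]))
E
```

```text
t 53.15 pos [ 0.5842 -0.0109  0.5128] F [-0.6  0.7 -0.1] M [-0.05 -0.02 -0.04] w 0.0426 j [-0.14  0.35  0.11  1.33 -0.   -1.81]
railTCP [0.0005 0.0223 0.3478] r 0.3478 ang 0.001 th -0.004 ytilt 0.001 zyaw-rail 0.0
F in tool [0.7 0.1 0.6]
rot [0.002, -0.001, -0.001] shift [32.4, 21.1, 222.1] | pos [0.36 0.   0.49] j [-0.15  0.35  0.11  1.33 -0.   -1.81]
```

View pics/am_w.png

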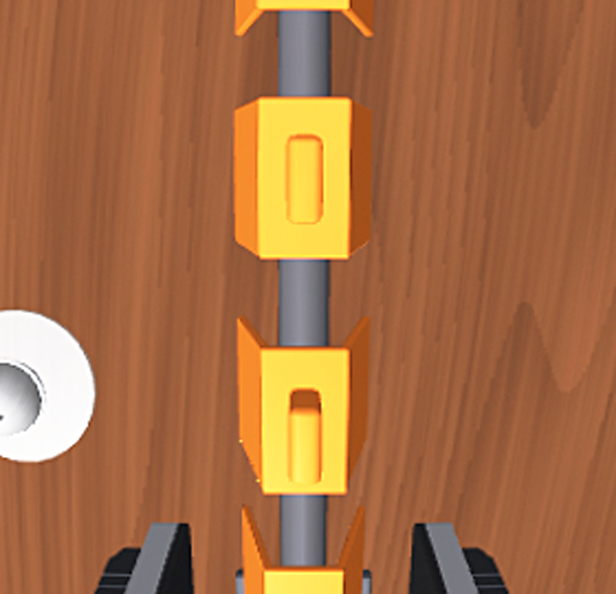

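All straight. Retreat for a last look.

>>> apply_moves(
  series=[
    [[0,0,0],[32,0,222],0],
    [[0,0,0],[32,0,222],0],
    [[0,0,0],[32,0,222],0],
    [[0,0,0],[32,0,222],0],
    [[0,0,0],[32,0,222],0],
    [[0,0,0],[32,0,222],0],
    [[0,0,0],[32,0,222],0],
    [[0,0,0],[32,0,222],0],
  ],
)

```text
t: 54.0
ee_pos: [0.361, -0.0008, 0.5111]
ee_rot: [[-0.091, 0.002, -0.996], [0.996, -0.0, -0.091], [-0.0, -1.0, -0.002]]
ft_force: [-0.2, 0.3, -0.8]
grip_width: 0.0428
```

```bash
python3 - <<'E'
from h import *
o=st()
im=optics.snapshot("side"); cv2.imwrite("pics/an.png",cv2.resize(im[140:300,220:350,::-1],None,fx=4,fy=3.7,interpolation=cv2.INTER_CUBIC))
im=optics.snapshot("top"); cv2.imwrite("pics/an_t.png",cv2.resize(im[130:330,200:450,::-1],None,fx=3,fy=3,interpolation=cv2.INTER_CUBIC))
for g in grips_top(im): print(g)
for s in(1,-1):
  for l in (-.05,0,.05): print(s,l,proj("side",wing(Q,s,l)).round(1))
E
```

```text
t 54.0 pos [ 0.361  -0.0008  0.5111] F [-0.2  0.3 -0.8] M [ 0.01  0.03 -0.02] w 0.0428 j [-0.21 -0.09 -0.4   1.26  0.   -1.87]
(0.5907, 0.1149, 37, 64, 0.076, 312)
(0.6002, 0.0127, 37, 64, 0.091, 323)
(0.6099, -0.0894, 37, 64, 0.1, 323)
(0.6194, -0.1898, 37, 64, 0.108, 308)
(0.5425, -0.4475, 96, 181, 1.294, 621)
(0.4571, -0.5276, 19, 92, 0.455, 178)
1 -0.05 [[288.7 245.2]]
1 0 [[287.8 245.1]]
1 0.05 [[286.8 245. ]]
-1 -0.05 [[313.9 170.9]]
-1 0 [[313.2 170.9]]
-1 0.05 [[312.4 170.8]]
```

View pics/an.png

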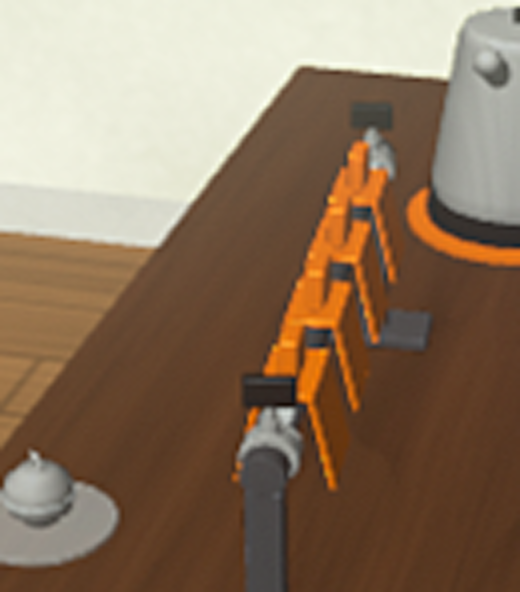

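View pics/an_t.png

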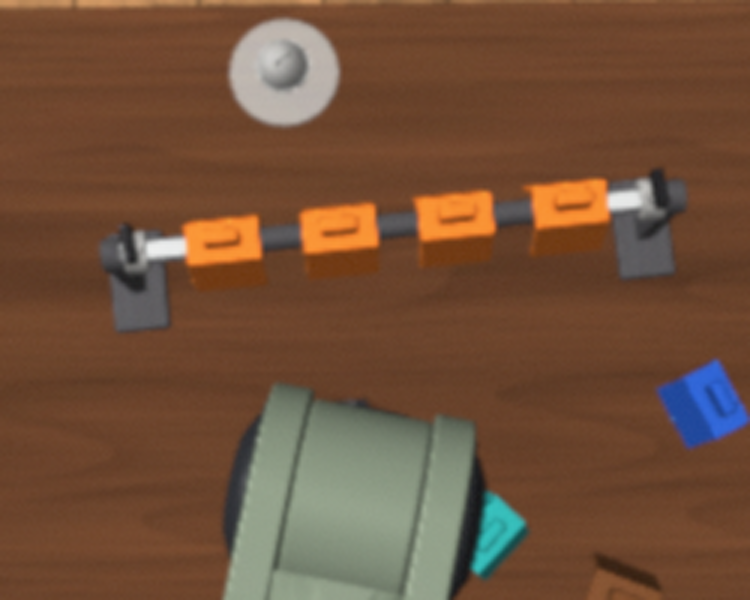

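```bash
python3 -c "
from bench import order; print(order.close_job())"
```

```text
the job is handed in; nothing more can be done
None
```

The job is handed in at about t = 54 s. Both collars are upright with their screws tight, and all four orange grips hang astride the bar between the collars.

- **Collars and screws:** I pinched each wing and turned its collar upright. A wrist-camera check before tightening put both leans within about 0.01 rad. I then turned each screw clockwise until it stopped, at about 1.5 rad, where the torque rose to roughly 0.8–0.9 N m.
- **Right collar disagreement:** After tightening, the wrist view suggested the right collar leaned about -0.02 rad. The last side view suggested +0.02 to +0.03 rad for both collars. I treated both readings as measurement noise and did not correct them.
- **Grips:** The rightmost grip was later found shifted, turned and touching its neighbour, and the neighbour leaned slightly. I re-gripped and re-seated both. In the last images all four are separated, and their headings are 0.08–0.11 rad against the bar's 0.09.
- **Other objects:** I never reached for the mugs, infuser, kettle or look-alikes. The infuser and the blue grip look undisturbed in the last images. I did not re-check the mugs at the end.

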